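# Tip the flawed stones through the sprung flap of the waste box

### The arm

A 6-joint arm with a two-finger parallel gripper is mounted at the origin on a cart in front of the work surface, level with it; the furniture and walls round the work are solid. World frame = base frame: x ahead of the robot, y to its left, z up, the work surface at z = 0. Lengths are in m, angles in rad, forces in N, time in s.
With the tool pointing down it reaches from about 0.325 to 0.775 m from the base axis. Payload 9.3 kg.
Tool frame: the origin (TCP) lies on the centre line of the jaws, within the pads' length; the fingertips stand 11 mm ahead of it and the grasp point (between the pads) lies 8 mm behind it; z points along the fingers, y is the direction in which the jaws open and shut (so a half turn about z gives the same grasp; the last joint's range is limited). The gripper opens to 85 mm and grips with 20 to 120 N. Pads are 22 mm wide; open, the fingers measure 114 mm over their backs; the gripper's body (76 mm by 85 mm) begins 54 mm behind the grasp point. The pads swing forward as they close: fully open they stand 13 mm farther back than shut.
Start: joints at [1.143, 0.259, 0.021, 1.334, 0, 1.418], TCP at [0.149, 0.529, 0.242] pointing down, gripper open.
Joint ranges: [-3.04, 3.04], [-0.91, 1.82], [-1.04, 1.36], [-1.92, 1.95], [-1.52, 1.45], [-3.14, 3.14]. Speed limits (rad/s): [2.22, 2.22, 2.79, 3.14, 3.14, 3.14].

### API

Orientations are given as a unit quaternion [x, y, z, w].
In Python, from station import sensors, viewer, r gives the robot as it stands.
- The arm moves only by the tool arm_command, never from a script. Its argument "deltas" is a list of rows, each a list of 7 numbers: the shift along the tool's x, y, z in m, then the turn, a rotation vector about the tool's x, y, z in degrees, then the opening, from 0 (shut) to 1 (fully open). In form: [[x, y, z, ax, ay, az, fingers], ...]. A call has 1 to 12 rows; each row shifts and turns the commanded pose from where the row before left it, along the tool's axes as they then stand; what a row does not reach is not made up. A row lasts 1/8 s, in which the tool goes at most 62.5 mm and 10.7 degrees, less where a joint would pass 70% of its speed; a pose out of reach is approached as far as the arm can. A call with a gripper value outside its range is refused whole. The fingers move at their own pace and stop on an object; "grip_force" is the grip in N (left out, the last holds). Time passes only in rows, so rows that do not move let the fingers close. It gives the time, the measured TCP pose, the force and the opening at its end, in the units of the state.
- sensors.get_state(): the state, without advancing time (a new reading comes with each control period).
- viewer.read_camera(name): name is "side" or "top"; returns the picture (400x640x3 uint8, red, green, blue); there is no depth.
- viewer.camera_info(name): a dict with "fov_y" (degrees; the focal length in pixels is half the picture's height over the tangent of half this angle, whatever the lens; pixels are square), "cx", "cy" (the principal point, pixels), "xyz" and "rotation" of the camera in the world. Camera axes: x right, y down, z forward; pixel columns grow to the right and rows downward; lengths in m; the calibration is good to about 2 mm. A picture is of the moment at which its call begins. camera_info takes no time and is no camera call.
- r.close_job(): hands the job in, once; it reports no verdict.
The state is a dict: "clock": time; "q": joint angles; "qvel": joint speeds; "effort": joint torques, N m; "ee_pos": TCP position; "orientation": TCP orientation; "force": force on the tool from outside, world axes, zero at the start; "ft_torque": the same for the moment, N m; "gripper_width": finger opening in m.
Only numpy, scipy, OpenCV 4.12 (cv2) and the standard library are available. Lean on these libraries where they do the work, as an engineer would, in place of code of your own. Each camera call takes 0.05 s, during which the arm holds its last target.

### The job

Take the metal scoop by its black handle and carry it, without spilling, to the green waste box; push the sprung flap in the box's top down with the lip of the scoop (not with the fingers), tip all three stones in, and keep the lip holding the flap down until they have all gone through. Let the flap close again, then stand the empty scoop flat on its black rubber mat, about in the middle, and let go. Leave the mug, the bowl and the pocket scale where they are.

Things in the scene. Friction and masses are not known exactly. Their poses are not given: they have to be found in the camera images.
- scoop: steel scoop on the mat, 120 mm long, 80 mm wide, 0.22 kg, open at the top and front, black handle at the back. Origin: centre of its underside; +x points out of the mouth, z up. Floor 3 mm thick, flat from x = -57 to +40 mm, then rising 10 degrees to the lip at x = +62 mm. Side walls 36 mm, back wall 40 mm high. The handle leans back (to -x as it rises) 25 degrees from vertical, to 108 mm high.
- scoop_grip (a point): middle of the black handle (64 mm long, 44 wide along y, 12 thick), 26 mm down from its upper end; at (-84.7, 0, 84.2) mm in the scoop's frame, axes as the scoop's. In them the direction down along the handle is (0.423, 0, -0.906), and its broad faces look along +-(0.906, 0, 0.423): pinch it across these, fingers pointing down along the handle.
- scoop_lip (a point): middle of the scoop's front edge (the pouring lip), at x = +62, y = 0, z = +4 mm in the scoop's frame; the floor is 3 mm thick there. Axes as the scoop's.
- waste_box: green sheet-metal box fixed to the table, 160 (x) x 180 (y) x 140 mm high. Origin: centre of its underside, z up; +x is the pouring direction, the flap's hinge is on the -x side. The flap fills the top opening, x -56 to +56, y -66 to +66 mm. Thin guards stand 21 mm above the top at y = +-68.5 mm and at the far edge x = +58.5 mm, none on the pouring side. Hollow, floor 4 mm thick.
- flap_hinge (a point): middle of the flap's hinge line, level with the top of the box, at x = -56, y = 0, z = 140 mm in the box's frame. Axes as the box's; the hinge line runs along y.
- flap (a joint): angle of the aluminium flap, rad: 0 closed, flush with the box's top; grows as it is pushed down into the box, to 1.15. It is 106 mm from hinge line to free edge, 124 wide, 3 thick; hinged at the pouring side, so pushed down it becomes a slide away from there. A spring closes it: 0.16 N m to start, 0.3 N m at 0.9 rad (2.5 to 5 N, 65 mm from the hinge). The stones' weight does not open it.
- mat: black rubber mat, fixed to the table, 190 by 120 mm, 4 mm thick, its long side along its x. Origin: centre of its underside. The scoop starts standing near its middle, its mouth roughly to the mat's +x.
- stone0: flawed gemstone, a smooth wine-red pebble about 29 mm across and 22 mm high, 30 g; lies loose in the scoop at the start. Origin at the centre of its underside as it starts.
- stone1: flawed gemstone, a smooth grey-green pebble about 29 mm across and 24 mm high, 30 g; lies loose in the scoop at the start. Origin at the centre of its underside as it starts.
- stone2: flawed gemstone, a smooth sand-yellow pebble about 29 mm across and 21 mm high, 30 g; lies loose in the scoop at the start. Origin at the centre of its underside as it starts.
- mug: white mug, 92 x 127 mm, 95 mm high, standing on the table; bystander. Origin: centre of its underside.
- rinse_bowl: light grey bowl, 139 mm across, 43 mm high; bystander. Origin: centre of its underside.
- gem_scale: black pocket scale, 121 x 72 x 19 mm; bystander. Origin: centre of its underside.
Not all that is in view belongs to the job. There is more than one size of the waste_box; the one meant has the size given above.

How it is judged:
By the outcome, as a careful person would: the job done as asked, in the order asked, and still so for the second after the job is handed in, with the robot touching nothing.
It also fails if it takes over 59 s, if anything falls off the work surface, if the arm or the gripper's body presses on something with over 40 N, if the wrist force passes 120 N, or if a joint passes its speed limit or range.

## Working session

There is one attempt and no reset: what is moved stays moved. The work goes in short steps, Python scripts to look and compute and a tool call to move; the robot and the scene stay as the last step left them, time stands still between calls to the robot, and variables do not carry over. Pictures are saved under pics/ and viewed, and the job is handed in when it is done.

Besides the shell and the picture viewer there is one more tool, called as name([rows], argument=value, ...), one row to a line, values as JSON. arm_command: Moves the arm, as the interface text tells. Its arguments: {"type":"object","properties":{"deltas":{"type":"array","items":{"type":"array","items":{"type":"number"}}},"grip_force":{"type":"number"}},"required":["deltas"]}

```bash
ls; mkdir -p pics; python3 - <<'E'
from station import sensors, viewer, r
import cv2
print(sensors.get_state())
for n in("side","top"):
    print(n,viewer.camera_info(n))
    cv2.imwrite(f"pics/{n}0.png",viewer.read_camera(n)[:,:,::-1])
E
```

```text
pics
{'clock': 0.0, 'q': array([1.14338621e+00, 2.59203014e-01, 2.07186650e-02, 1.33374921e+00,
       3.17654405e-05, 1.41821703e+00]), 'qvel': array([-8.43180290e-04,  7.74628970e-04,  8.59673021e-05, -5.04521542e-04,
       -1.39112123e-03,  4.90357891e-04]), 'effort': array([ 8.45254526e-04, -5.55637658e+01,  3.44537902e+01,  1.36174538e-02,
       -1.53030223e-04, -4.12448674e-05]), 'ee_pos': array([0.14911967, 0.52908597, 0.24164335]), 'orientation': array([ 1.36983324e-01,  9.90573093e-01, -6.84070603e-04, -2.20706261e-04]), 'force': array([-0.86018308, -0.19586645, -0.74433571]), 'ft_torque': array([ 0.00143584,  0.03172471, -0.03909003]), 'gripper_width': 0.08524375382308183}
side {'fov_y': 52.386981646220626, 'cx': 325.94926684112795, 'cy': 196.83441206409609, 'xyz': array([ 0.47808457, -0.86267203,  0.70595989]), 'rotation': array([ 0.88277934, -0.05347737,  0.01956721, -0.46632385])}
top {'fov_y': 49.49187991804073, 'cx': 319.2652224703097, 'cy': 201.11541160499013, 'xyz': array([0.4375399 , 0.00208651, 1.13513746]), 'rotation': array([-0.70532553,  0.70680469, -0.04029131,  0.03632681])}
```

View pics/side0.png

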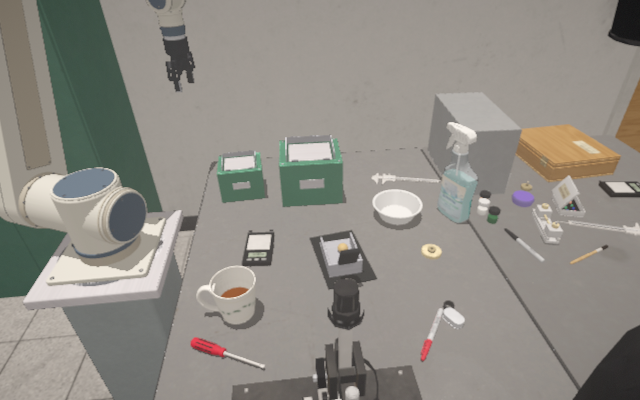

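View pics/top0.png

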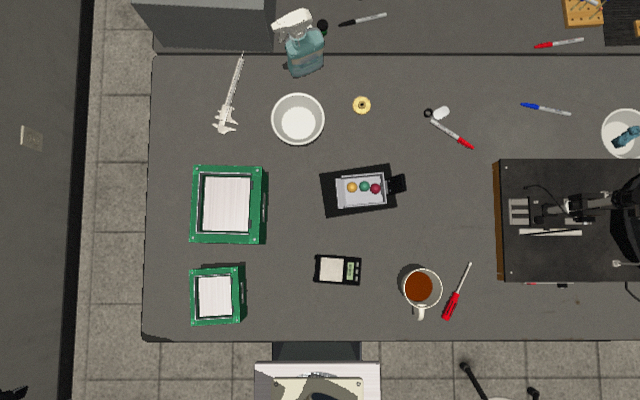

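Candidates for the box are the large green one (top 228,205) and the small green one (217,296). There is only one scoop, at about (362,187) in top, on the black mat. I'll measure these and check them in crops.

```bash
cat > h.py <<'E'
import numpy as np, cv2
from scipy.spatial.transform import Rotation as R
from station import sensors, viewer, r
def K(n):
    c=viewer.camera_info(n); f=200/np.tan(np.radians(c['fov_y']/2))
    q=c['rotation']; 
    return c,f,R.from_quat(q).as_matrix()
def ray(n,u,v,z):
    c,f,M=K(n); d=M@np.array([(u-c['cx'])/f,(v-c['cy'])/f,1]); o=c['xyz']
    return o+d*(z-o[2])/d[2]
def proj(n,p):
    c,f,M=K(n); x=M.T@(np.array(p)-c['xyz']); return np.array([c['cx']+f*x[0]/x[2],c['cy']+f*x[1]/x[2]])
def tri(a,b):
    A=[];B=[]
    for n,(u,v) in (("top",a),("side",b)):
        c,f,M=K(n); d=M@np.array([(u-c['cx'])/f,(v-c['cy'])/f,1]); d/=np.linalg.norm(d)
        P=np.eye(3)-np.outer(d,d); A.append(P);B.append(P@c['xyz'])
    return np.linalg.solve(A[0]+A[1],B[0]+B[1])
def crop(img,x0,y0,x1,y1,name,s=6):
    cv2.imwrite(name,cv2.resize(img[y0:y1,x0:x1],None,fx=s,fy=s,interpolation=cv2.INTER_CUBIC))
E
python3 - <<'E'
from h import *
t=cv2.imread('pics/top0.png');s=cv2.imread('pics/side0.png')
crop(t,180,155,280,250,'pics/c_box.png',6)
crop(t,310,150,420,230,'pics/c_sc.png',7)
crop(s,210,125,350,215,'pics/c_boxs.png',5)
crop(s,305,220,385,290,'pics/c_scs.png',7)
hs=cv2.cvtColor(t,cv2.COLOR_BGR2HSV)
g=cv2.inRange(hs,(65,100,50),(90,255,200))
cs,_=cv2.findContours(g,cv2.RETR_EXTERNAL,cv2.CHAIN_APPROX_SIMPLE)
for c in cs:
    if cv2.contourArea(c)>300: print(cv2.minAreaRect(c),cv2.boxPoints(cv2.minAreaRect(c)).round(1).tolist())
E
```

```text
((214.0268096923828, 295.5897216796875), (57.48609924316406, 49.67598342895508), 87.39744567871094) [[187.89999389648438, 268.0], [237.5, 265.70001220703125], [240.10000610351562, 323.20001220703125], [190.5, 325.3999938964844]]
((225.10621643066406, 203.96331787109375), (70.76497650146484, 77.5783920288086), 1.5074357986450195) [[188.6999969482422, 241.8000030517578], [190.8000030517578, 164.3000030517578], [261.5, 166.10000610351562], [259.5, 243.6999969482422]]
```

View pics/c_box.png

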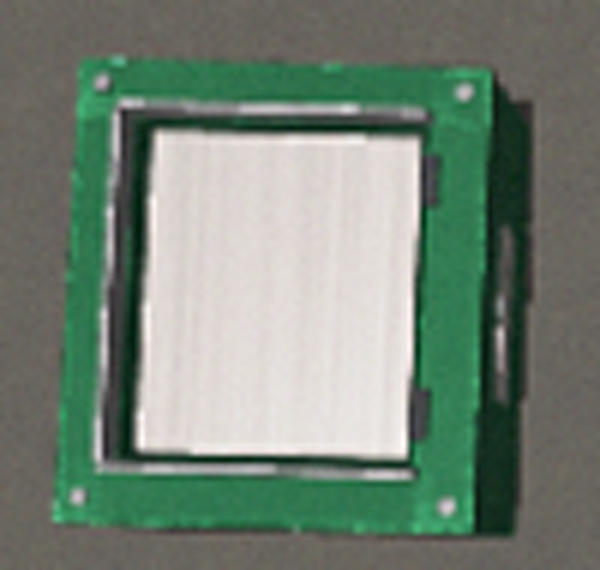

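View pics/c_sc.png

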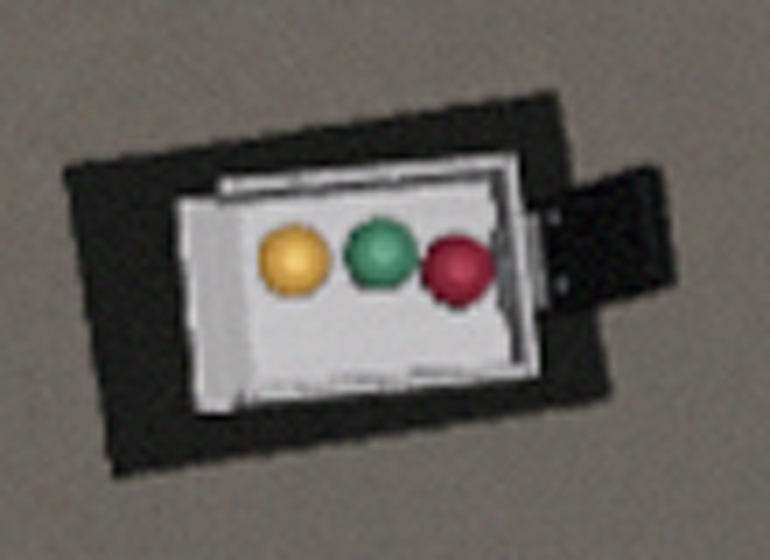

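View pics/c_boxs.png

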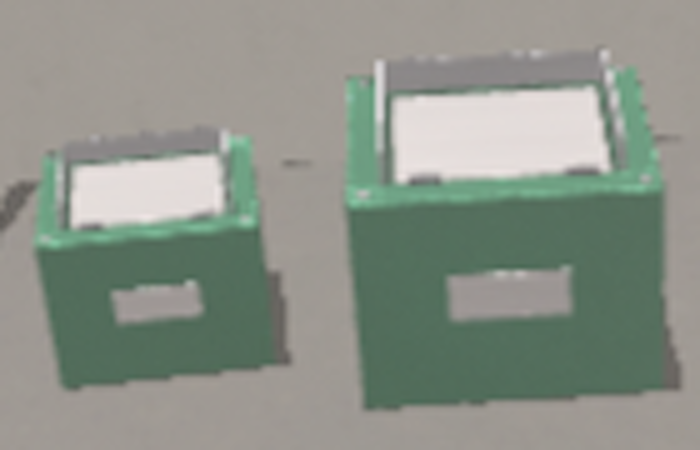

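View pics/c_scs.png

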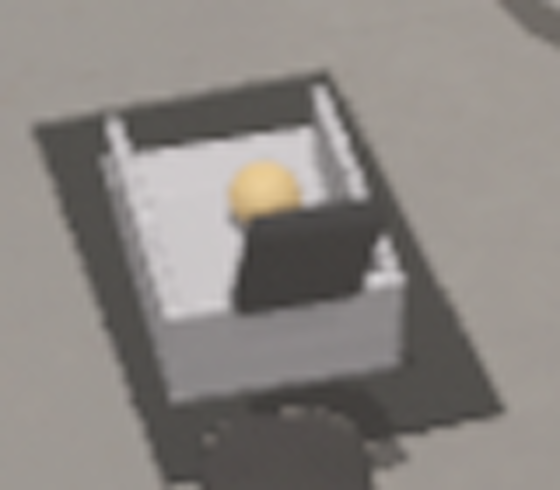

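The large box is right: hinge tabs on the right (−y) in top, guards on the other three sides, so it pours towards +y. Next I'll get positions from the crop corners.

```bash
python3 - <<'E'
from h import *
np.set_printoptions(precision=4,suppress=True)
def cT(p,o,s): return np.array(p)/s+np.array(o)-0.5+0.5/s
def L(n,pts,o,s,z): return np.array([ray(n,*cT(p,o,s),z) for p in pts])
def rep(nm,P):
    print(nm,'c',P.mean(0),'sides',np.linalg.norm(np.diff(np.vstack([P,P[:1]]),axis=0),axis=1))
B=L('top',[(80,60),(493,70),(473,533),(55,522)],(180,155),6,.14); rep('box',B)
d=(B[0]+B[3]-B[1]-B[2]);e=(B[1]-B[2]+B[0]-B[3]);print('pour yaw',np.degrees(np.arctan2(d[1],d[0])),'perp',np.degrees(np.arctan2(-e[0],e[1]))) 
Bs=L('side',[(345,75),(638,70),(663,190),(348,207)],(210,125),5,.14); rep('box side',Bs)
sm=[[187.9,268],[237.5,265.7],[240.1,323.2],[190.5,325.4]]
rep('small@.14',np.array([ray('top',*p,.14) for p in sm]));rep('small@.1',np.array([ray('top',*p,.1) for p in sm]))
M=L('top',[(65,168),(557,92),(610,398),(115,476)],(310,150),7,.004); rep('mat',M)
d=(M[0]+M[3]-M[1]-M[2]);print('mat yaw',np.degrees(np.arctan2(d[1],d[0])))
Ms=L('side',[(33,125),(325,70),(503,410)],(305,220),7,.004); print('mat side',Ms, np.linalg.norm(np.diff(Ms,axis=0),axis=1))
# lip corners
Lp=L('top',[(178,198),(197,412)],(310,150),7,.008); print('lip',Lp,Lp.mean(0),np.linalg.norm(Lp[0]-Lp[1]))
Bk=L('top',[(518,153),(540,376)],(310,150),7,.044); print('back rim',Bk,Bk.mean(0),np.linalg.norm(Bk[0]-Bk[1]))
d=Lp.mean(0)-Bk.mean(0);print('yaw',np.degrees(np.arctan2(d[1],d[0])),np.linalg.norm(d[:2]))
d=Lp[0]-Lp[1];print('yaw lip',np.degrees(np.arctan2(-d[1],-d[0]))+90+0)
H=L('top',[(657,168),(677,283)],(310,150),7,.112); print('handle top',H,H.mean(0),np.linalg.norm(H[0]-H[1]))
Hs=L('side',[(258,217),(380,203)],(305,220),7,.112); print('handle top side',Hs,Hs.mean(0),np.linalg.norm(Hs[0]-Hs[1]))
E
```

```text
box c [0.5405 0.2123 0.14  ] sides [0.16   0.1787 0.1588 0.1783]
pour yaw 88.44042375426459 perp -91.56834135131515
box side c [0.541  0.2062 0.14  ] sides [0.1828 0.1518 0.1764 0.1655]
small@.14 c [0.3329 0.2338 0.14  ] sides [0.1123 0.1276 0.1107 0.1272]
small@.1 c [0.3287 0.2431 0.1   ] sides [0.1168 0.1327 0.1151 0.1323]
mat c [ 0.59   -0.1057  0.004 ] sides [0.1886 0.1177 0.1877 0.1179]
mat yaw 98.8302564882839
mat side [[ 0.5173 -0.0261  0.004 ]
 [ 0.6331 -0.0079  0.004 ]
 [ 0.6629 -0.1952  0.004 ]] [0.1172 0.1896]
lip [[ 0.6216 -0.0459  0.008 ]
 [ 0.5409 -0.0525  0.008 ]] [ 0.5813 -0.0492  0.008 ] 0.08097394123058063
back rim [[ 0.6322 -0.1684  0.044 ]
 [ 0.5505 -0.1748  0.044 ]] [ 0.5913 -0.1716  0.044 ] 0.08195668917436191
yaw 94.68232997468286 0.12283516889297466
yaw lip -85.34406618233936
handle top [[ 0.6148 -0.2052  0.112 ]
 [ 0.5751 -0.2111  0.112 ]] [ 0.595  -0.2081  0.112 ] 0.04006665967964672
handle top side [[ 0.5769 -0.2079  0.112 ]
 [ 0.6155 -0.2064  0.112 ]] [ 0.5962 -0.2072  0.112 ] 0.03858428575779894
```

```bash
cat >> h.py <<'E'
np.set_printoptions(precision=4,suppress=True)
G=np.array([-.0847,0,.0842]); LIP=np.array([.062,0,.004])
ZT=np.array([.42262,0,-.90631]); YT=np.array([.90631,0,.42262])
RT=np.stack([np.array([0,1.,0]),YT,ZT],1)   # tool in scoop frame
PT=G+.008*ZT                                 # TCP in scoop frame
def scoopR(yaw,pitch): return (R.from_euler('z',yaw,degrees=True)*R.from_euler('y',pitch,degrees=True)).as_matrix()
def tool_from_scoop(Rs,o): return o+Rs@PT, Rs@RT
def tool_from_lip(yaw,pitch,lip):
    Rs=scoopR(yaw,pitch); return tool_from_scoop(Rs,np.array(lip)-Rs@LIP)
BC=np.array([.5405,.211,0]);BY=88.4
def box(x,z,y=0): return BC+R.from_euler('z',BY,degrees=True).apply([x,y,z])
def cur():
    s=sensors.get_state(); return s['ee_pos'],R.from_quat(s['orientation']).as_matrix()
def rows(p,Rm,way,grip):
    """way: list of (p,R,n); prints rounded rows with simulated feedback"""
    out=[];p=p.copy();Rm=Rm.copy()
    for (pt,Rt,n) in way:
        p0=p.copy();R0=Rm.copy();rv=R.from_matrix(R0.T@Rt).as_rotvec()
        for i in range(1,n+1):
            pd=p0+(pt-p0)*i/n; Rd=R0@R.from_rotvec(rv*i/n).as_matrix()
            d=np.round(Rm.T@(pd-p),3); a=np.round(np.degrees(R.from_matrix(Rm.T@Rd).as_rotvec()),1)
            p=p+Rm@d; Rm=Rm@R.from_rotvec(np.radians(a)).as_matrix()
            row=[*(d+0.),*(a+0.),grip]; 
            print('['+','.join('%g'%v for v in row)+'],',end='' )
            if np.linalg.norm(d)>.0625 or np.linalg.norm(a)>10.7: print('  <<TOO BIG',end='')
            print()
    print('end',p); return p,Rm
def scoop_from_tool(p,Rm):
    Rs=Rm@RT.T; o=p-Rs@PT; return o,Rs
def report():
    p,Rm=cur(); s=sensors.get_state(); o,Rs=scoop_from_tool(p,Rm)
    print('t',s['clock'],'q',s['q'],'\nee',p,'F',s['force'],'w',s['gripper_width'])
    print('scoop o',o,'lip',o+Rs@LIP,'yaw,pitch,roll',R.from_matrix(Rs).as_euler('ZYX',degrees=True))
SO=np.array([.5864,-.1113,.004]);SY=94.7
E
python3 - <<'E'
from h import *
p,Rm=cur()
Rs=scoopR(SY,0); pg,Rg=tool_from_scoop(Rs,SO); print('grasp',pg)
pp=pg-.09*Rg[:,2]; print('pre',pp)
rows(p,Rm,[(p+[.06,-.08,.06],Rm,3),(pp+[-.02,.02,.04],Rg,18),(pp,Rg,3)],.6)
E
```

```text
grasp [ 0.5931 -0.1923  0.0809]
pre [ 0.5962 -0.2303  0.1625]
[-0.026,-0.02,-0.02,0,0,0,0.6],
[-0.027,-0.021,-0.02,0,0,0,0.6],
[-0.026,-0.02,-0.02,0,0,0,0.6],
[-0.03,-0.03,0.006,-1.4,0.2,-1.1,0.6],
[-0.029,-0.03,0.004,-1.4,0.3,-1.1,0.6],
[-0.028,-0.031,0.004,-1.3,0.2,-1.2,0.6],
[-0.028,-0.032,0.003,-1.4,0.3,-1.1,0.6],
[-0.027,-0.032,0.002,-1.4,0.2,-1.1,0.6],
[-0.027,-0.033,0.001,-1.4,0.3,-1.1,0.6],
[-0.026,-0.033,0.001,-1.3,0.2,-1.1,0.6],
[-0.025,-0.034,-0.001,-1.4,0.3,-1.1,0.6],
[-0.025,-0.035,-0.002,-1.4,0.2,-1.2,0.6],
[-0.024,-0.034,-0.002,-1.4,0.3,-1.1,0.6],
[-0.023,-0.036,-0.004,-1.4,0.2,-1.1,0.6],
[-0.022,-0.035,-0.004,-1.3,0.3,-1.1,0.6],
[-0.022,-0.036,-0.005,-1.4,0.2,-1.1,0.6],
[-0.021,-0.036,-0.007,-1.4,0.3,-1.2,0.6],
[-0.021,-0.036,-0.007,-1.4,0.2,-1.1,0.6],
[-0.019,-0.037,-0.008,-1.3,0.2,-1.1,0.6],
[-0.019,-0.037,-0.01,-1.4,0.3,-1.1,0.6],
[-0.018,-0.036,-0.01,-1.4,0.2,-1.1,0.6],
[-0.006,-0.012,0.009,0,0,0,0.6],
[-0.006,-0.013,0.009,0,0,0,0.6],
[-0.007,-0.012,0.009,0,0,0,0.6],
end [ 0.5966 -0.2305  0.1629]
```

arm_command([
  [-0.026, -0.02, -0.02, 0, 0, 0, 0.6],
  [-0.027, -0.021, -0.02, 0, 0, 0, 0.6],
  [-0.026, -0.02, -0.02, 0, 0, 0, 0.6],
  [-0.03, -0.03, 0.006, -1.4, 0.2, -1.1, 0.6],
  [-0.029, -0.03, 0.004, -1.4, 0.3, -1.1, 0.6],
  [-0.028, -0.031, 0.004, -1.3, 0.2, -1.2, 0.6],
  [-0.028, -0.032, 0.003, -1.4, 0.3, -1.1, 0.6],
  [-0.027, -0.032, 0.002, -1.4, 0.2, -1.1, 0.6],
  [-0.027, -0.033, 0.001, -1.4, 0.3, -1.1, 0.6],
  [-0.026, -0.033, 0.001, -1.3, 0.2, -1.1, 0.6],
  [-0.025, -0.034, -0.001, -1.4, 0.3, -1.1, 0.6],
  [-0.025, -0.035, -0.002, -1.4, 0.2, -1.2, 0.6],
], grip_force=70)

```text
clock: 1.6
ee_pos: [0.3931, 0.1178, 0.2524]
orientation: [0.048, 0.993, 0.11, -0.004]
force: [-0.1, 1.5, 0.6]
gripper_width: 0.0511
```

arm_command([
  [-0.024, -0.034, -0.002, -1.4, 0.3, -1.1, 0.6],
  [-0.023, -0.036, -0.004, -1.4, 0.2, -1.1, 0.6],
  [-0.022, -0.035, -0.004, -1.3, 0.3, -1.1, 0.6],
  [-0.022, -0.036, -0.005, -1.4, 0.2, -1.1, 0.6],
  [-0.021, -0.036, -0.007, -1.4, 0.3, -1.2, 0.6],
  [-0.021, -0.036, -0.007, -1.4, 0.2, -1.1, 0.6],
  [-0.019, -0.037, -0.008, -1.3, 0.2, -1.1, 0.6],
  [-0.019, -0.037, -0.01, -1.4, 0.3, -1.1, 0.6],
  [-0.018, -0.036, -0.01, -1.4, 0.2, -1.1, 0.6],
  [-0.006, -0.012, 0.009, 0, 0, 0, 0.6],
  [-0.006, -0.013, 0.009, 0, 0, 0, 0.6],
  [-0.007, -0.012, 0.009, 0, 0, 0, 0.6],
])

```text
clock: 3.1
ee_pos: [0.5968, -0.2296, 0.1623]
orientation: [-0.04, 0.975, 0.217, -0.009]
force: [-0.0, -0.8, 0.5]
gripper_width: 0.0512
```

```bash
python3 - <<'E'
from h import *
report()
p,Rm=cur()
Rs=scoopR(SY,0); pg,Rg=tool_from_scoop(Rs,SO)
rows(p,Rm,[(pg-.05*Rg[:,2],Rg,3)],.6)
s=viewer.read_camera('side')[:,:,::-1]; t=viewer.read_camera('top')[:,:,::-1]
crop(s,260,130,440,290,'pics/s1.png',4); crop(t,310,130,450,230,'pics/t1.png',5)
E
```

```text
t 3.1 q [-0.6423  0.6123  0.3125  1.5711  0.3233 -0.7738] 
ee [ 0.5968 -0.2296  0.1623] F [-0.0192 -0.8013  0.4674] w 0.05120324494018931
scoop o [ 0.5902 -0.1484  0.0854] lip [ 0.5851 -0.0866  0.0895] yaw,pitch,roll [94.6981 -0.0654 -0.0391]
[0,0,0.013,0,0,0,0.6],
[0,0,0.013,0,0,0,0.6],
[0.001,-0.001,0.013,0.1,0,0,0.6],
end [ 0.5946 -0.2141  0.1265]
```

View pics/s1.png

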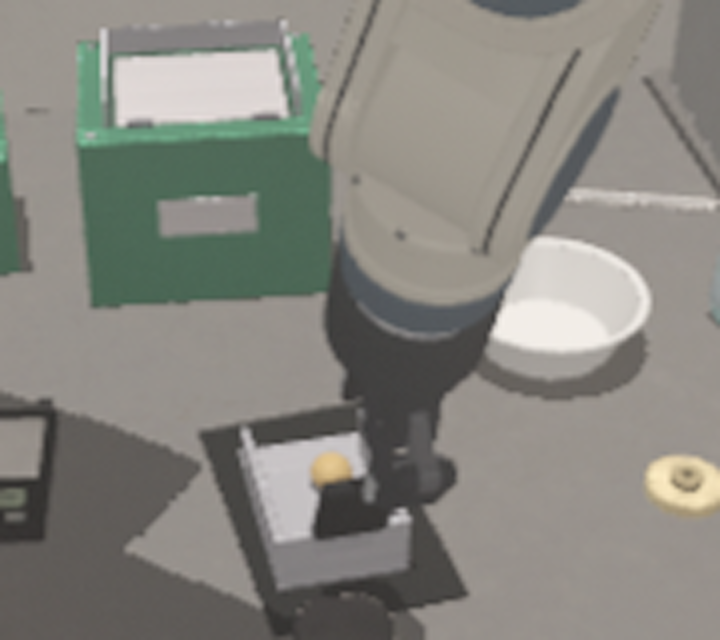

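View pics/t1.png

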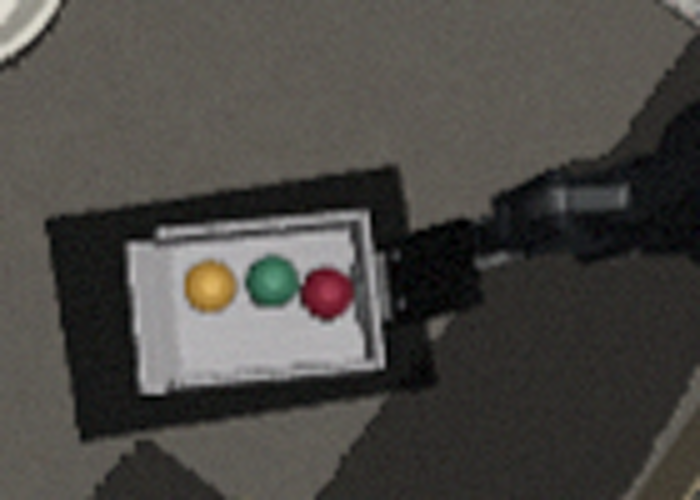

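```bash
python3 - <<'E'
from h import *
p,Rm=cur()
for k,q in dict(tcp=p,tip=p+.011*Rm[:,2],tipL=p+Rm@[0,.03,0.0],tipR=p+Rm@[0,-.03,0.0],body=p-.062*Rm[:,2]).items():
    a=proj('top',q);b=proj('side',q); print(k,q,'top',a,'crop',(a-[310,130])*5,'side',b,(b-[260,130])*4)
pg,Rg=tool_from_scoop(scoopR(SY,0),SO); g=pg-.008*Rg[:,2]
print('grip',g,(proj('top',g)-[310,130])*5,(proj('side',g)-[260,130])*4)
s=viewer.read_camera('side')[:,:,::-1]
crop(s,320,200,400,280,'pics/s2.png',7)
E
```

```text
tcp [ 0.5968 -0.2296  0.1613] top [418.6357 177.6496] crop [543.1785 238.248 ] side [352.6392 238.8124] [370.5569 435.2495]
tip [ 0.5964 -0.2249  0.1513] top [415.6049 178.5222] crop [528.0246 242.6109] side [351.9786 241.0567] [367.9143 444.2268]
tipL [ 0.5946 -0.2025  0.174 ] top [407.9386 177.7247] crop [489.693  238.6233] side [349.5744 225.9196] [358.2976 383.6784]
tipR [ 0.599  -0.2567  0.1485] top [429.0533 177.5765] crop [595.2665 237.8825] side [355.8148 252.1708] [383.2591 488.6832]
body [ 0.599  -0.2558  0.2174] top [436.915  172.3868] crop [634.5751 211.934 ] side [356.6594 225.1552] [386.6375 380.6207]
grip [ 0.5933 -0.1957  0.0882] [439.1153 269.596 ] [351.4474 497.1851]
```

View pics/s2.png

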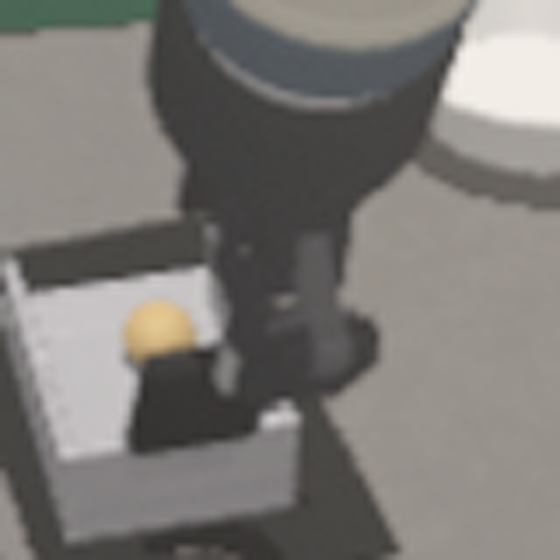

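```bash
python3 - <<'E'
from h import *
p,Rm=cur()
t=viewer.read_camera('top')[:,:,::-1].copy()
im=cv2.resize(t[140:210,380:480],None,fx=8,fy=8,interpolation=cv2.INTER_CUBIC)
im=np.clip(im.astype(float)*2.2,0,255).astype(np.uint8)
for sx in(-.011,.011):
  for sy in(-.026,.026):
    for z in (.011,-.03):
      a=(proj('top',p+Rm@[sx,sy,z])-[380,140]+.5)*8; cv2.circle(im,tuple(a.astype(int)),4,(0,0,255) if z>0 else (0,255,0),-1)
cv2.imwrite('pics/t3.png',im)
s=viewer.read_camera('side')[:,:,::-1].copy()
im=cv2.resize(s[190:270,320:400],None,fx=7,fy=7,interpolation=cv2.INTER_CUBIC)
im=np.clip(im.astype(float)*1.8,0,255).astype(np.uint8)
for sx in(-.011,.011):
  for sy in(-.026,.026):
    for z in (.011,-.03):
      a=(proj('side',p+Rm@[sx,sy,z])-[320,190]+.5)*7; cv2.circle(im,tuple(a.astype(int)),4,(0,0,255) if z>0 else (0,255,0),-1)
cv2.imwrite('pics/s3.png',im)
E
```

```text
(no output)
```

View pics/t3.png

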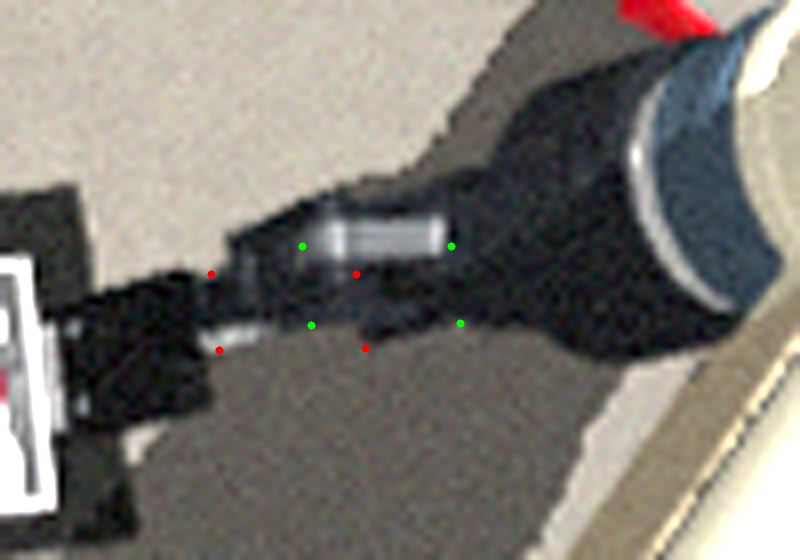

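View pics/s3.png

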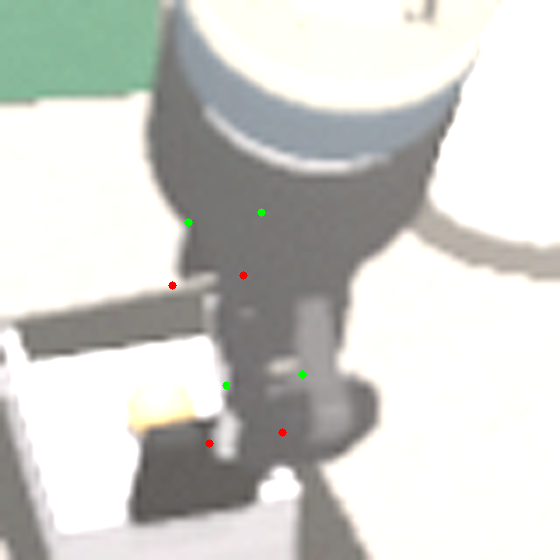

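Overlays agree with the pads to 2–3 mm (top: pad tip about (406,183), red marks coincide). Descending along the handle.

arm_command([
  [0, 0, 0.013, 0, 0, 0, 0.6],
  [0, 0, 0.013, 0, 0, 0, 0.6],
  [0.001, -0.001, 0.013, 0.1, 0, 0, 0.6],
  [0, 0, 0.013, 0, 0, 0, 0.6],
  [0, 0, 0.013, 0, 0, 0, 0.6],
  [0, 0, 0.012, 0, 0, 0, 0.6],
  [0, 0, 0.012, 0, 0, 0, 0.6],
])

```text
clock: 4.22
ee_pos: [0.5929, -0.1933, 0.081]
orientation: [-0.04, 0.976, 0.216, -0.008]
force: [0.5, 0.1, 0.1]
gripper_width: 0.0515
```

```bash
python3 - <<'E'
from h import *
report()
p,Rm=cur()
pg,Rg=tool_from_scoop(scoopR(SY,0),SO); print('err in tool',Rm.T@(pg-p))
t=viewer.read_camera('top')[:,:,::-1].copy()
im=cv2.resize(t[150:220,350:450],None,fx=8,fy=8,interpolation=cv2.INTER_CUBIC)
im=np.clip(im.astype(float)*2.2,0,255).astype(np.uint8)
cv2.imwrite('pics/t4.png',im)
s=viewer.read_camera('side')[:,:,::-1].copy()
im=cv2.resize(s[210:290,310:390],None,fx=7,fy=7,interpolation=cv2.INTER_CUBIC)
im=np.clip(im.astype(float)*1.8,0,255).astype(np.uint8)
cv2.imwrite('pics/s4.png',im)
E
```

```text
t 4.225 q [-0.6023  0.6201  0.1137  1.3497  0.3339 -0.7323] 
ee [ 0.5929 -0.1933  0.081 ] F [0.4861 0.1372 0.0787] w 0.051500922776993134
scoop o [ 0.5863 -0.1123  0.004 ] lip [ 0.5813 -0.0505  0.008 ] yaw,pitch,roll [94.6644  0.038  -0.0565]
err in tool [-0.0003  0.0008  0.0005]
```

View pics/t4.png

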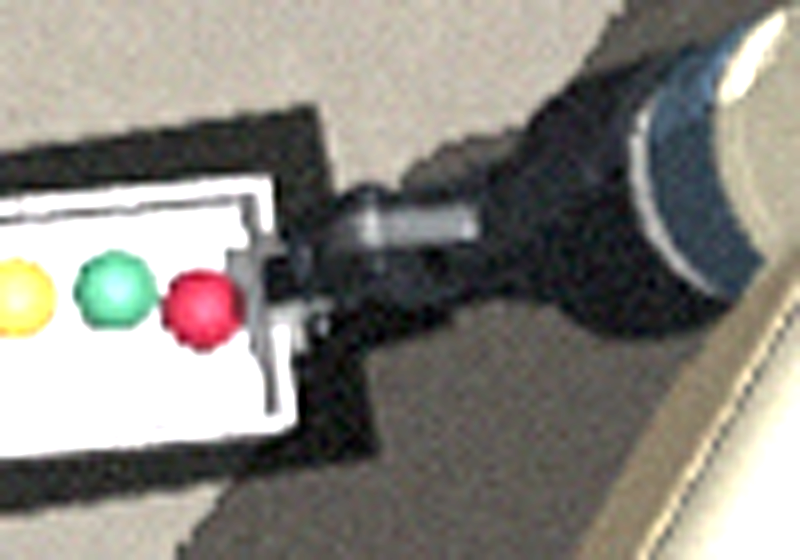

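View pics/s4.png

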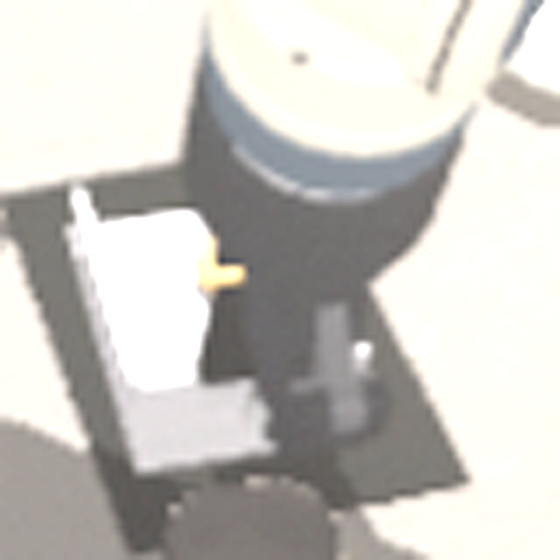

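```bash
python3 - <<'E'
from h import *
p,Rm=cur()
for n,f,(x0,y0),k in(('top','pics/t4.png',(350,150),8),('side','pics/s4.png',(310,210),7)):
    im=cv2.imread(f)
    P=lambda q:tuple(((proj(n,p+Rm@np.array(q))-[x0,y0]+.5)*k).astype(int))
    for z in np.arange(-.15,.012,.02):
        cv2.circle(im,P([0,0,z]),3,(0,0,255),-1)
    for sy in(-.026,.026):
        cv2.line(im,P([-.011,sy,.011]),P([.011,sy,.011]),(255,0,255),2)
        cv2.line(im,P([-.011,sy,-.03]),P([.011,sy,-.03]),(0,255,0),2)
    c=[P([a,b,-.062]) for a,b in((-.038,-.0425),(.038,-.0425),(.038,.0425),(-.038,.0425))]
    for i in range(4): cv2.line(im,c[i],c[(i+1)%4],(255,255,0),1)
    cv2.imwrite(f.replace('4','5'),im)
a=cv2.imread('pics/t5.png');b=cv2.imread('pics/s5.png')
E
```

```text
(no output)
```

View pics/t5.png

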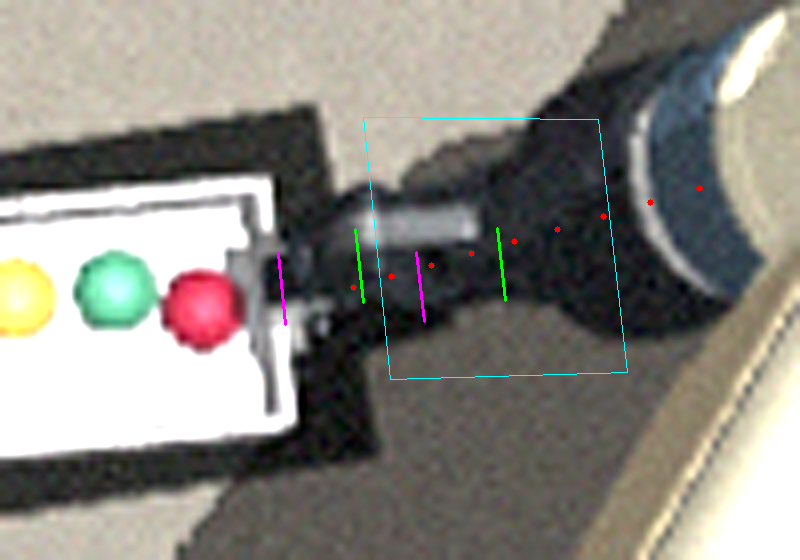

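View pics/s5.png

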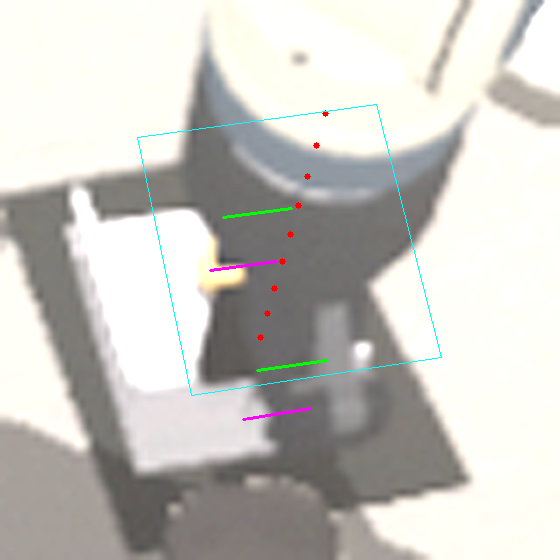

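The gripper axis overlay matches the flange. Any lateral offset of the pads is under 10 mm on a 44 mm handle, so I'll close.

arm_command([
  [0, 0, 0, 0, 0, 0, 0],
  [0, 0, 0, 0, 0, 0, 0],
  [0, 0, 0, 0, 0, 0, 0],
  [0, 0, 0, 0, 0, 0, 0],
  [0, 0, 0, 0, 0, 0, 0],
], grip_force=70)

```text
clock: 4.95
ee_pos: [0.593, -0.194, 0.082]
orientation: [-0.04, 0.976, 0.216, -0.008]
force: [-0.3, -3.4, 2.5]
gripper_width: 0.011
```

```bash
python3 - <<'E'
from h import *
report()
p,Rm=cur()
Rs=scoopR(SY,-6)
rows(p,Rm,[(p+[0,0,.03],Rm@RT.T@R.from_euler('y',-6,degrees=True).as_matrix()@RT,5)],0)
t=viewer.read_camera('top')[:,:,::-1].copy()
crop(t,310,150,420,230,'pics/t6.png',7)
E
```

```text
t 4.95 q [-0.603   0.6195  0.1157  1.3516  0.3335 -0.7328] 
ee [ 0.593 -0.194  0.082] F [-0.3131 -3.3887  2.5445] w 0.01102479969011091
scoop o [ 0.5865 -0.1131  0.005 ] lip [ 0.5814 -0.0513  0.0089] yaw,pitch,roll [94.6523  0.0753 -0.0808]
[0,0.003,-0.005,-1.2,0,0,0],
[0,0.002,-0.006,-1.2,0,0,0],
[0,0.003,-0.005,-1.2,0,0,0],
[0,0.003,-0.005,-1.2,0,0,0],
[0,0.003,-0.006,-1.2,0,0,0],
end [ 0.5929 -0.194   0.1124]
```

View pics/t6.png

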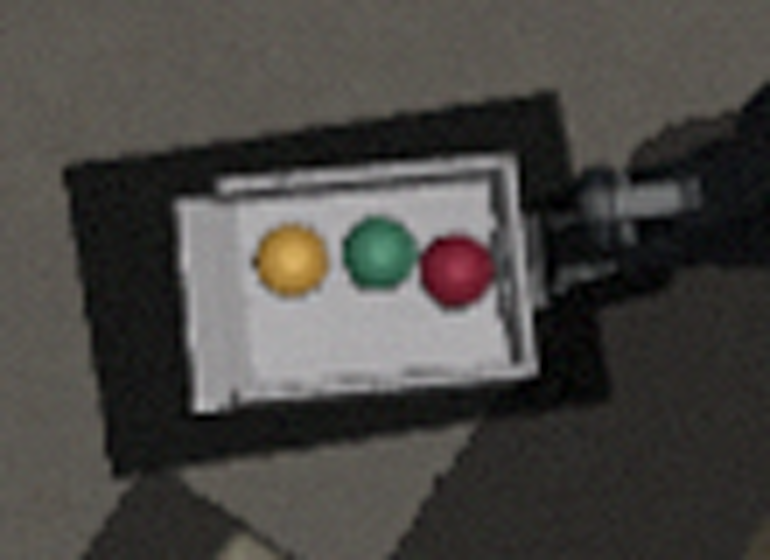

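arm_command([
  [0, 0.002, -0.003, -1.0, 0, 0, 0],
  [0, 0.002, -0.005, -1.2, 0, 0, 0],
  [0, 0.003, -0.006, -1.4, 0, 0, 0],
  [0, 0.003, -0.007, -1.4, 0, 0, 0],
  [0, 0.003, -0.005, -1.0, 0, 0, 0],
  [0, 0, 0, 0, 0, 0, 0],
])

```text
clock: 5.75
ee_pos: [0.593, -0.1946, 0.111]
orientation: [-0.039, 0.963, 0.267, -0.01]
force: [0.5, 1.2, -3.6]
gripper_width: 0.0113
```

```bash
python3 - <<'E'
from h import *
report()
p,Rm=cur()
pt,Rt=tool_from_lip(BY,-6,box(15,.215) if 0 else box(.015,.215)); print(pt)
w1=p+np.array([-.003,.02,.09])
a,b=rows(p,Rm,[(w1,Rm,6),(pt,Rt,18)],0)
t=viewer.read_camera('top')[:,:,::-1].copy(); crop(t,310,140,430,230,'pics/t7.png',6)
s=viewer.read_camera('side')[:,:,::-1].copy(); crop(s,300,190,400,290,'pics/s7.png',6)
E
```

```text
t 5.75 q [-0.6333  0.6494  0.2063  1.5013  0.4    -0.7912] 
ee [ 0.593  -0.1946  0.111 ] F [ 0.5116  1.1935 -3.6479] w 0.011300006865932357
scoop o [ 0.5859 -0.106   0.0429] lip [ 0.581  -0.045   0.0533] yaw,pitch,roll [94.645  -5.9609 -0.0731]
[0.5367 0.0759 0.2726]
[0,0.011,-0.011,0,0,0,0],
[0,0.01,-0.011,0,0,0,0],
[0.001,0.011,-0.011,0,0,0,0],
[0,0.01,-0.012,0,0,0,0],
[0,0.011,-0.011,0,0,0,0],
[0,0.011,-0.011,0,0,0,0],
[0.002,0.014,0.004,0,-0.2,0.3,0],
[0.002,0.014,0.004,0,-0.1,0.3,0],
[0.002,0.014,0.004,0,-0.2,0.3,0],
[0.002,0.014,0.003,0,-0.2,0.3,0],
[0.002,0.015,0.004,0,-0.2,0.3,0],
[0.002,0.014,0.004,0,-0.1,0.3,0],
[0.003,0.014,0.004,0,-0.2,0.3,0],
[0.002,0.014,0.004,0,-0.2,0.3,0],
[0.003,0.014,0.004,0,-0.2,0.3,0],
[0.002,0.014,0.003,0,-0.1,0.3,0],
[0.003,0.014,0.004,0,-0.2,0.3,0],
[0.003,0.014,0.004,0,-0.2,0.3,0],
[0.003,0.014,0.004,0,-0.2,0.3,0],
[0.002,0.014,0.003,0,-0.1,0.3,0],
[0.003,0.014,0.004,0,-0.2,0.3,0],
[0.004,0.014,0.004,0,-0.2,0.3,0],
[0.003,0.013,0.004,0,-0.2,0.3,0],
[0.003,0.014,0.003,0,-0.1,0.3,0],
end [0.5368 0.0754 0.2727]
```

View pics/t7.png

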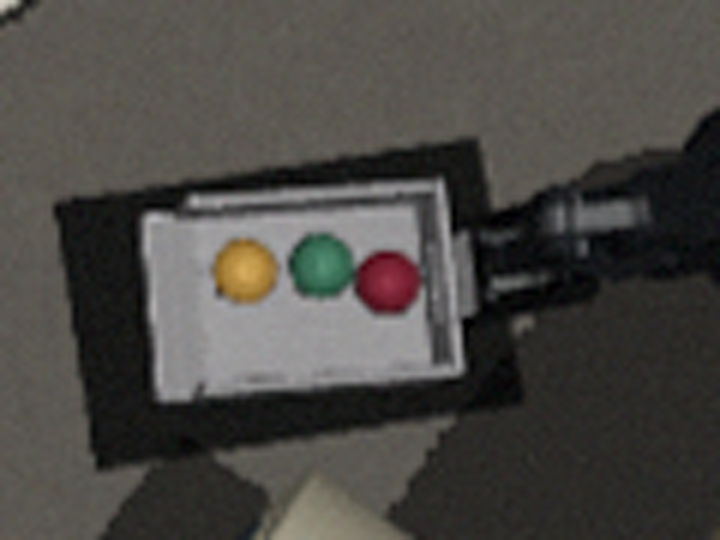

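View pics/s7.png

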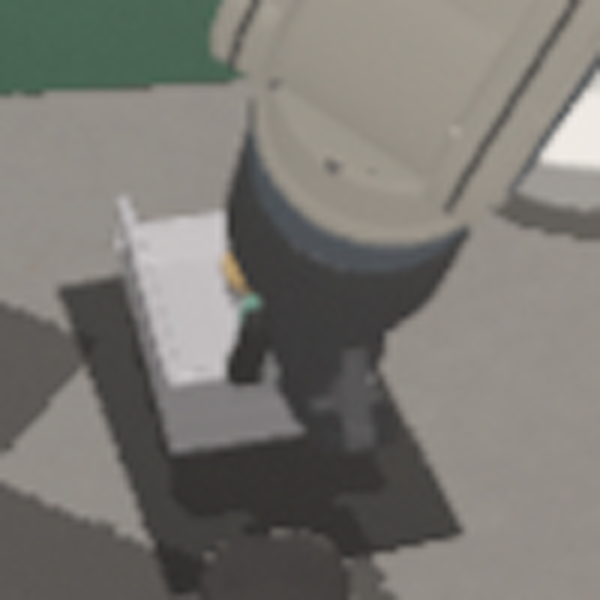

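arm_command([
  [0, 0.005, -0.006, 0, 0, 0, 0],
  [0, 0.01, -0.011, 0, 0, 0, 0],
  [0.001, 0.011, -0.012, 0, 0, 0, 0],
  [0, 0.011, -0.012, 0, 0, 0, 0],
  [0, 0.011, -0.011, 0, 0, 0, 0],
  [0, 0.011, -0.011, 0, 0, 0, 0],
  [0.002, 0.014, 0.0, 0, -0.2, 0.3, 0],
  [0.002, 0.014, 0.004, 0, -0.1, 0.3, 0],
  [0.002, 0.014, 0.004, 0, -0.2, 0.3, 0],
  [0.002, 0.014, 0.003, 0, -0.2, 0.3, 0],
  [0.002, 0.015, 0.004, 0, -0.2, 0.3, 0],
  [0.002, 0.014, 0.004, 0, -0.1, 0.3, 0],
])

```text
clock: 7.35
ee_pos: [0.5726, -0.0933, 0.223]
orientation: [-0.022, 0.963, 0.267, -0.006]
force: [0.3, -0.4, -4.1]
gripper_width: 0.0115
```

arm_command([
  [0.003, 0.014, 0.004, 0, -0.2, 0.3, 0],
  [0.002, 0.014, 0.004, 0, -0.2, 0.3, 0],
  [0.003, 0.014, 0.004, 0, -0.2, 0.3, 0],
  [0.002, 0.014, 0.003, 0, -0.1, 0.3, 0],
  [0.003, 0.014, 0.004, 0, -0.2, 0.3, 0],
  [0.003, 0.014, 0.004, 0, -0.2, 0.3, 0],
  [0.003, 0.014, 0.004, 0, -0.2, 0.3, 0],
  [0.002, 0.014, 0.003, 0, -0.1, 0.3, 0],
  [0.003, 0.014, 0.004, 0, -0.2, 0.3, 0],
  [0.004, 0.014, 0.004, 0, -0.2, 0.3, 0],
  [0.003, 0.009, 0.004, 0, -0.2, 0.3, 0],
  [0.002, 0.005, 0.003, 0, -0.1, 0.3, 0],
])

```text
clock: 8.85
ee_pos: [0.5374, 0.061, 0.2634]
orientation: [0.013, 0.964, 0.267, 0.003]
force: [-0.4, -0.3, -3.4]
gripper_width: 0.011
```

```bash
python3 - <<'E'
from h import *
report()
t=viewer.read_camera('top')[:,:,::-1].copy(); crop(t,180,140,340,250,'pics/t8.png',5)
s=viewer.read_camera('side')[:,:,::-1].copy(); crop(s,250,90,410,220,'pics/s8.png',5)
E
```

```text
t 8.85 q [-0.313   0.2778 -0.0046  1.4568  0.5158 -0.3301] 
ee [0.5374 0.061  0.2634] F [-0.4412 -0.2649 -3.3662] w 0.010995067934330983
scoop o [0.5397 0.1498 0.1953] lip [0.5414 0.2111 0.2057] yaw,pitch,roll [88.4369 -5.9529  0.0558]
```

View pics/t8.png

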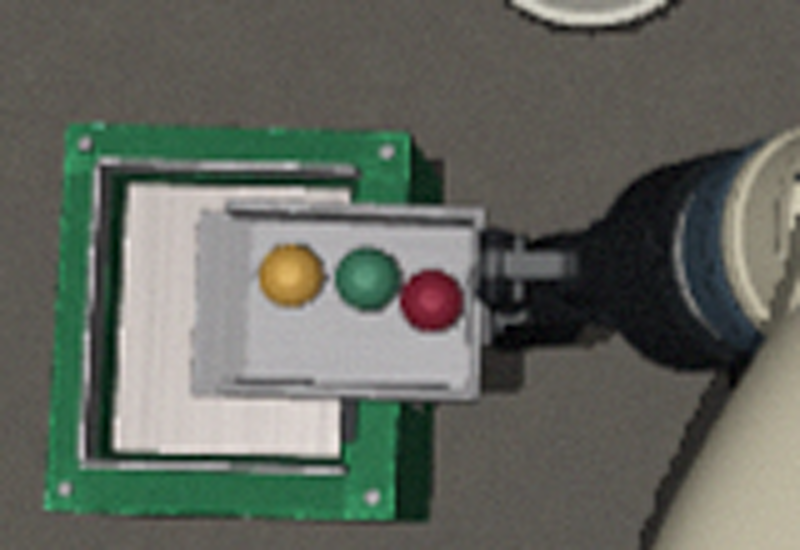

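View pics/s8.png

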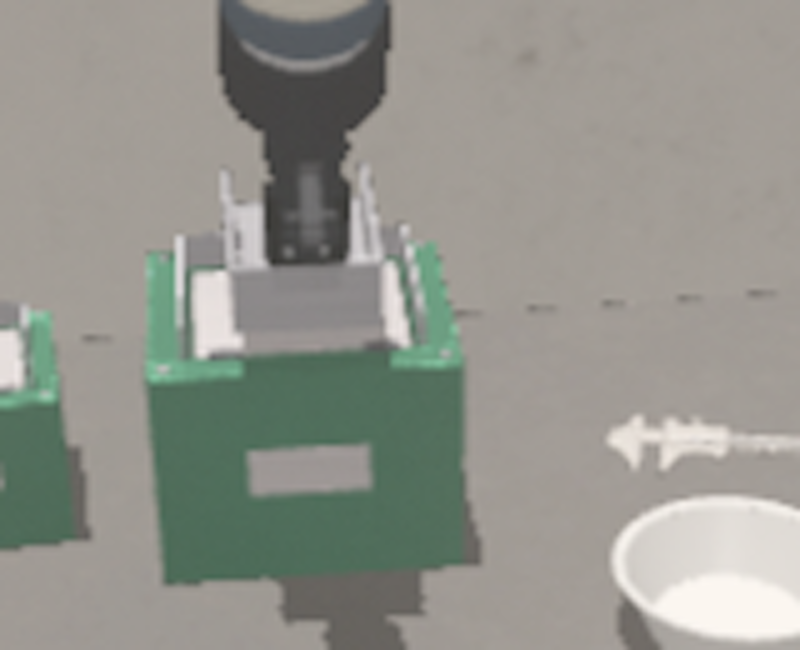

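```bash
python3 - <<'E'
from h import *
report()
print('lip by top', ray('top',180+192/5-.4,140+300/5-.4,.209))
p,Rm=cur()
pt,Rt=tool_from_lip(BY,2,box(.022,.160))
a,b=rows(p,Rm,[(pt,Rt,7)],0)
print('--C')
w=[]
for f in (16,24,32,40,47,54,60):
    al=np.radians(max(0,(f-16)*40/44)); d=.078-.013*(f-16)/44
    w.append((*tool_from_lip(BY,f,box(-.056+d*np.cos(al),.140-d*np.sin(al))),1 if f>16 else 2))
    print(f,w[-1][0])
rows(a,b,w,0)
E
```

```text
t 8.95 q [-0.3133  0.278  -0.0046  1.4572  0.5158 -0.3307] 
ee [0.5374 0.0608 0.2633] F [ 0.1673 -0.3741 -3.5865] w 0.01128360460333832
scoop o [0.5397 0.1497 0.1952] lip [0.5413 0.2109 0.2056] yaw,pitch,roll [88.4475 -5.9607  0.0688]
lip by top [0.542 0.214 0.209]
[0,0.002,0.005,1.1,0,0,0],
[0,0.002,0.006,1.2,0,0,0],
[0,0.002,0.005,1.1,0,0,0],
[0.001,0.003,0.005,1.1,0,0,0],
[0,0.002,0.006,1.2,-0.1,0,0],
[0,0.003,0.005,1.1,0,0,0],
[0,0.002,0.005,1.2,0,0,0],
end [0.5372 0.0922 0.2379]
--C
16 [0.5378 0.1154 0.2496]
24 [0.5382 0.1288 0.2554]
32 [0.5386 0.1431 0.2594]
40 [0.539  0.158  0.2617]
47 [0.5394 0.1713 0.2621]
54 [0.5398 0.1848 0.261 ]
60 [0.5401 0.1963 0.2588]
[0,0.013,-0.001,7,0,0,0],
[0,0.013,-0.002,7,0,0,0],
[0,0.014,-0.004,8,0,0,0],
[0,0.014,-0.004,8,0,0,0],
[0,0.015,-0.004,8,0,0,0],
[0,0.013,-0.004,7,0,0,0],
[0,0.013,-0.004,7,0,0,0],
[0,0.011,-0.003,6,0,0,0],
end [0.5401 0.1964 0.2585]
```

arm_command([
  [0, 0.002, 0.005, 1.1, 0, 0, 0],
  [0, 0.002, 0.006, 1.2, 0, 0, 0],
  [0, 0.002, 0.005, 1.1, 0, 0, 0],
  [0.001, 0.003, 0.005, 1.1, 0, 0, 0],
  [0, 0.002, 0.006, 1.2, -0.1, 0, 0],
  [0, 0.003, 0.005, 1.1, 0, 0, 0],
  [0, 0.002, 0.005, 1.2, 0, 0, 0],
  [0, 0, 0, 0, 0, 0, 0],
])

```text
clock: 9.95
ee_pos: [0.5374, 0.0923, 0.2378]
orientation: [0.013, 0.98, 0.199, 0.003]
force: [0.0, -0.3, -3.9]
gripper_width: 0.0111
```

```bash
python3 - <<'E'
from h import *
report()
t=viewer.read_camera('top')[:,:,::-1].copy(); crop(t,180,140,340,250,'pics/t9.png',5)
E
```

```text
t 9.95 q [-0.1912  0.2534 -0.0551  1.3309  0.3948 -0.178 ] 
ee [0.5374 0.0923 0.2378] F [ 0.0381 -0.3147 -3.9343] w 0.011125921916984473
scoop o [0.5395 0.1707 0.1579] lip [0.5412 0.2328 0.1597] yaw,pitch,roll [88.4503  2.059  -0.0232]
```

View pics/t9.png

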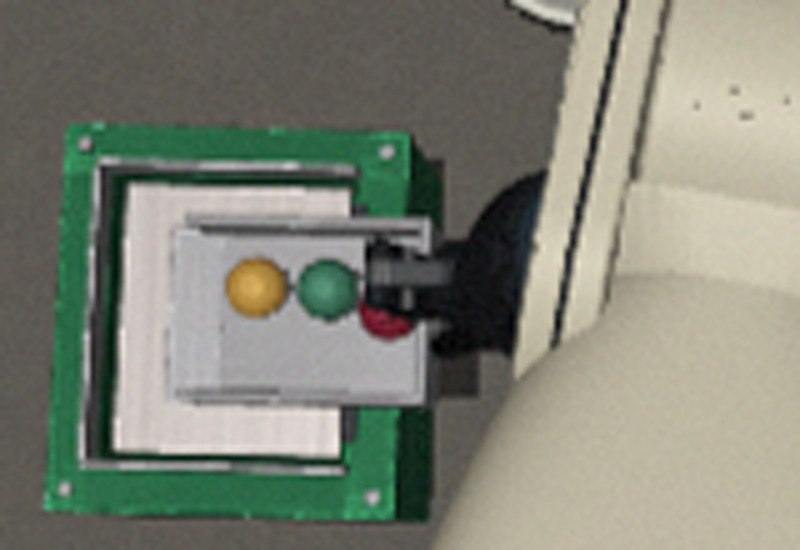

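arm_command([
  [0, 0.013, -0.001, 7, 0, 0, 0],
  [0, 0.013, -0.002, 7, 0, 0, 0],
  [0, 0.014, -0.004, 8, 0, 0, 0],
  [0, 0.014, -0.004, 8, 0, 0, 0],
  [0, 0.015, -0.004, 8, 0, 0, 0],
  [0, 0.013, -0.004, 7, 0, 0, 0],
  [0, 0.013, -0.004, 7, 0, 0, 0],
  [0, 0.011, -0.003, 6, 0, 0, 0],
  [0, 0, 0, 0, 0, 0, 0],
  [0, 0, 0, 0, 0, 0, 0],
])

```text
clock: 11.25
ee_pos: [0.5406, 0.1966, 0.2583]
orientation: [0.014, 0.954, -0.3, -0.004]
force: [-0.3, 4.8, -0.3]
gripper_width: 0.0112
```

```bash
python3 - <<'E'
from h import *
report()
t=viewer.read_camera('top')[:,:,::-1].copy(); crop(t,180,140,340,250,'pics/t10.png',5)
s=viewer.read_camera('side')[:,:,::-1].copy(); crop(s,250,60,410,220,'pics/s10.png',4)
E
```

```text
t 11.25 q [ 0.4536  0.5045  0.3016  1.6798 -0.5314  0.5674] 
ee [0.5406 0.1966 0.2583] F [-0.2996  4.7583 -0.3042] w 0.011165214669972754
scoop o [0.5399 0.1709 0.1493] lip [0.5409 0.2055 0.0977] yaw,pitch,roll [88.3471 59.8661 -0.0442]
```

View pics/t10.png

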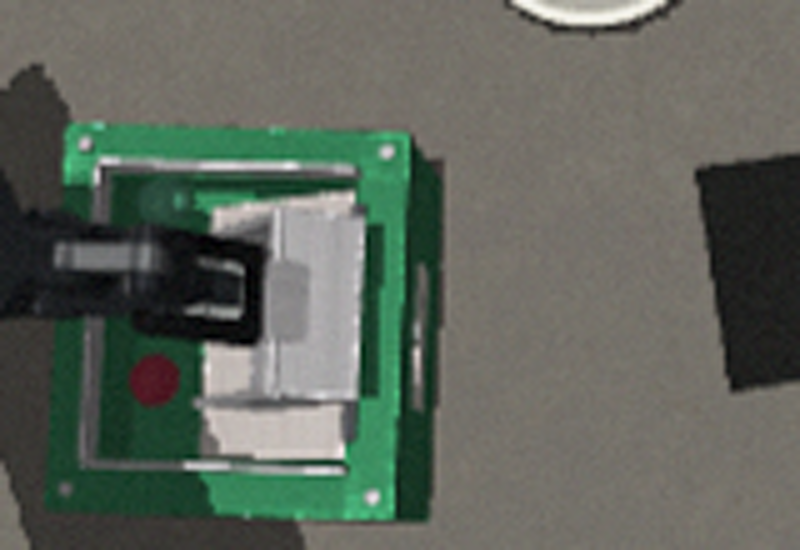

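View pics/s10.png

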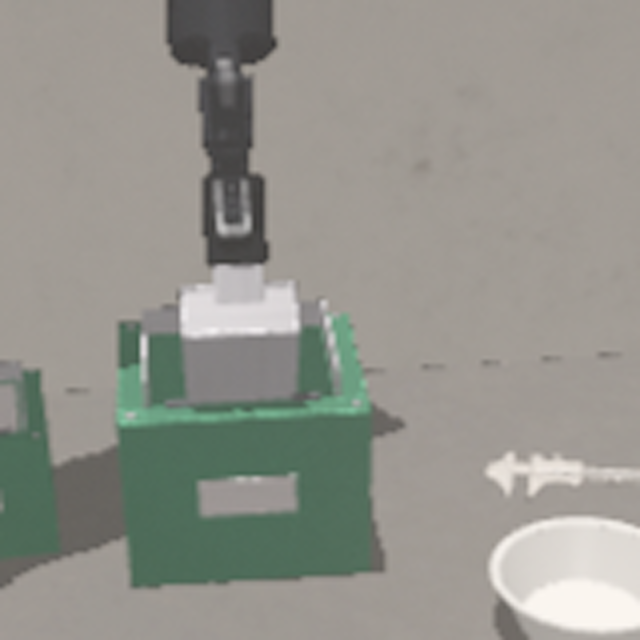

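Top: the red stone is in the box at (155,380) and the green at (165,200). Yellow is not in sight, possibly hidden under the gripper. I'll hold the flap down and pitch a little more to make sure the scoop is empty.

```bash
python3 - <<'E'
from h import *
p,Rm=cur()
o,Rs=scoop_from_tool(p,Rm); lip=o+Rs@LIP
rows(p,Rm,[(*tool_from_lip(BY,70,lip),3)],0)
E
```

```text
[0,0.008,-0.005,3.4,0,0,0],
[0,0.008,-0.006,3.3,0,-0.1,0],
[0,0.007,-0.006,3.4,0,0,0],
end [0.5414 0.2244 0.2581]
```

arm_command([
  [0, 0.008, -0.005, 3.4, 0, 0, 0],
  [0, 0.008, -0.006, 3.3, 0, 0, 0],
  [0, 0.007, -0.006, 3.4, 0, 0, 0],
  [0, 0, 0, 0, 0, 0, 0],
  [0, 0, 0, 0, 0, 0, 0],
])

```text
clock: 11.98
ee_pos: [0.5414, 0.2239, 0.2581]
orientation: [0.014, 0.924, -0.383, -0.005]
force: [0.3, 3.8, -0.1]
gripper_width: 0.0113
```

```bash
python3 - <<'E'
from h import *
report()
t=viewer.read_camera('top')[:,:,::-1].copy(); t=t[140:250,170:280]; 
im=cv2.resize(t,None,fx=5.4,fy=5.4,interpolation=cv2.INTER_CUBIC); im=(255*(im/255.)**.5).astype(np.uint8)
cv2.imwrite('pics/t11.png',im)
E
```

```text
t 11.975 q [ 0.539   0.6213  0.4099  1.8526 -0.6397  0.7349] 
ee [0.5414 0.2239 0.2581] F [ 0.3102  3.7785 -0.0762] w 0.011322172325495249
scoop o [0.5402 0.1793 0.1554] lip [0.541  0.2043 0.0985] yaw,pitch,roll [88.1404 70.0353 -0.2132]
```

View pics/t11.png

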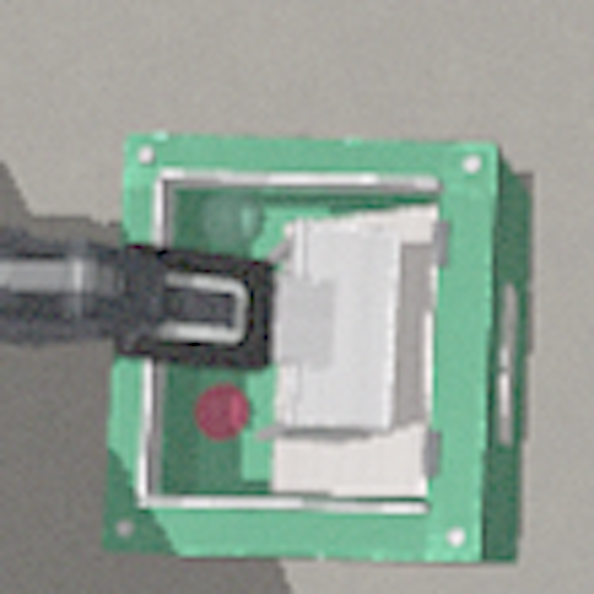

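arm_command([
  [0.01, 0, 0, 0, 0, 0, 0],
  [0.012, 0, 0, 0, 0, 0, 0],
  [0, 0, 0, 0, 0, 0, 0],
])

```text
clock: 12.4
ee_pos: [0.518, 0.2251, 0.2582]
orientation: [0.013, 0.923, -0.384, -0.005]
force: [-0.7, 2.1, 1.2]
gripper_width: 0.0111
```

```bash
python3 - <<'E'
from h import *
report()
t=viewer.read_camera('top')[:,:,::-1].copy(); t=t[140:250,170:280]; 
im=cv2.resize(t,None,fx=5.4,fy=5.4,interpolation=cv2.INTER_CUBIC); im=(255*(im/255.)**.5).astype(np.uint8)
cv2.imwrite('pics/t12.png',im)
E
```

```text
t 12.4 q [ 0.559   0.5908  0.3517  1.8386 -0.6314  0.7553] 
ee [0.518  0.2251 0.2582] F [-0.7049  2.0766  1.1531] w 0.01113177576591404
scoop o [0.5168 0.1804 0.1556] lip [0.5175 0.2052 0.0986] yaw,pitch,roll [88.3932 70.1189 -0.039 ]
```

View pics/t12.png

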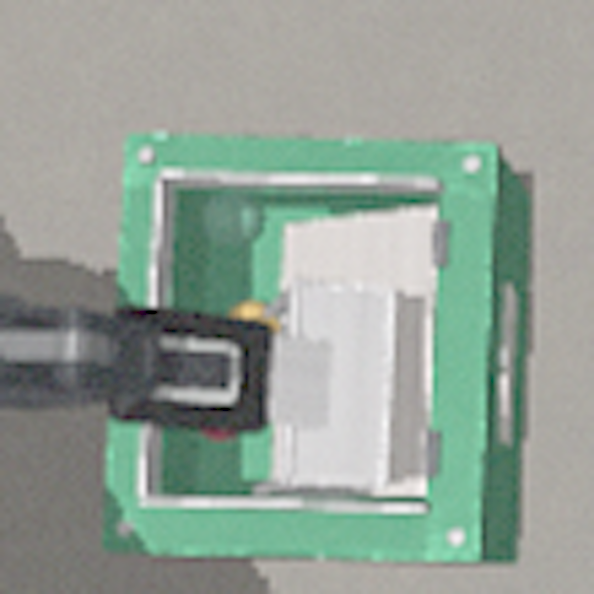

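```bash
python3 - <<'E'
from h import *
f=lambda c,z: ray('top',170+c[0]/5.4-.4,140+c[1]/5.4-.4,z)
for n,c in dict(yel=(250,318),yelRight=(276,318),red=(222,410),green=(230,212)).items(): print(n,f(c,.015),f(c,.09))
p,Rm=cur();o,Rs=scoop_from_tool(p,Rm)
for q in ([.062,.04,.004],[.045,.04,.036],[-.057,.04,.036]):
    w=o+Rs@np.array(q); print(w,(proj('top',w)-[170,140]+.4)*5.4)
print((proj('top',box(-.056+.106*.766,.072))-[170,140]+.4)*5.4)
E
```

```text
yel [0.5668 0.2639 0.015 ] [0.5581 0.2464 0.09  ]
yelRight [0.5668 0.2514 0.015 ] [0.5581 0.2347 0.09  ]
red [0.5225 0.2762 0.015 ] [0.5168 0.2579 0.09  ]
green [0.6183 0.2747 0.015 ] [0.6062 0.2565 0.09  ]
[0.4777 0.2063 0.0985] [332.3071 496.7091]
[0.4784 0.2306 0.1254] [263.4281 492.8565]
[0.4775 0.1959 0.2213] [296.9083 485.1527]
[280.6472 359.4093]
```

Yellow is on the box floor at y≈0.264, beyond both the flap edge (0.236) and the scoop, so all three are through. Next: recentre, lift straight up so the flap closes, then look.

```bash
python3 - <<'E'
from h import *
p,Rm=cur()
lip=box(-.005,.0985)
w=[(p+[.0225,0,0],Rm,2),(p+[.0225,0,.11],Rm,7)]
a,b=rows(p,Rm,w,0)
E
```

```text
[-0.011,0,0,0,0,0,0],
[-0.011,0,0,0,0,0,0],
[0,-0.011,-0.011,0,0,0,0],
[0,-0.011,-0.011,0,0,0,0],
[0,-0.011,-0.011,0,0,0,0],
[0,-0.011,-0.012,0,0,0,0],
[0,-0.011,-0.011,0,0,0,0],
[0,-0.011,-0.011,0,0,0,0],
[0,-0.012,-0.011,0,0,0,0],
end [0.5403 0.2247 0.3684]
```

arm_command([
  [-0.011, 0, 0, 0, 0, 0, 0],
  [-0.011, 0, 0, 0, 0, 0, 0],
  [0, -0.008, -0.008, 0, 0, 0, 0],
  [0, -0.011, -0.011, 0, 0, 0, 0],
  [0, -0.011, -0.011, 0, 0, 0, 0],
  [0, -0.011, -0.012, 0, 0, 0, 0],
  [0, -0.011, -0.011, 0, 0, 0, 0],
  [0, -0.011, -0.011, 0, 0, 0, 0],
  [0, -0.012, -0.011, 0, 0, 0, 0],
])

```text
clock: 13.58
ee_pos: [0.5327, 0.2044, 0.3385]
orientation: [0.006, 0.927, -0.374, 0.011]
force: [0.8, -0.7, -3.0]
gripper_width: 0.0112
```

```bash
python3 - <<'E'
from h import *
report()
p,Rm=cur()
a,b=rows(p,Rm,[(*tool_from_lip(BY,0,box(-.03,.23)),10)],0)
MC=np.array([.590,-.108,.004])
rows(a,b,[(*tool_from_scoop(scoopR(94,0),MC+[-.01,.04,.10]),12),(*tool_from_scoop(scoopR(97.5,0),MC+[0,0,.04]),6)],0)
t=viewer.read_camera('top')[:,:,::-1].copy(); crop(t,170,140,280,250,'pics/t13.png',5)
s=viewer.read_camera('side')[:,:,::-1].copy(); crop(s,210,40,350,220,'pics/s13.png',4)
E
```

```text
t 13.575 q [ 0.5231  0.543   0.4865  1.9484 -0.6546  0.6862] 
ee [0.5327 0.2044 0.3385] F [ 0.7875 -0.6517 -3.032 ] w 0.011225613785088634
scoop o [0.5351 0.1617 0.235 ] lip [0.5366 0.1877 0.1786] yaw,pitch,roll [86.1279 68.9043 -3.9227]
[0,-0.01,0.014,-6.9,0.2,0.1,0],
[-0.001,-0.011,0.013,-6.9,0.1,0.1,0],
[0,-0.012,0.012,-6.9,0.2,0.2,0],
[0,-0.014,0.009,-6.9,0.2,0.1,0],
[-0.001,-0.015,0.008,-6.9,0.2,0.1,0],
[-0.001,-0.016,0.007,-6.9,0.1,0.1,0],
[0,-0.017,0.004,-6.8,0.2,0.1,0],
[-0.001,-0.016,0.002,-6.9,0.2,0.2,0],
[0,-0.017,0.001,-6.9,0.1,0.1,0],
[-0.001,-0.017,-0.002,-6.9,0.2,0.1,0],
end [0.5354 0.0381 0.3028]
[-0.005,-0.018,0.003,0,0.2,-0.4,0],
[-0.004,-0.019,0.002,0,0.2,-0.4,0],
[-0.004,-0.018,0.003,0,0.2,-0.5,0],
[-0.005,-0.018,0.003,0,0.2,-0.4,0],
[-0.004,-0.019,0.002,0,0.2,-0.4,0],
[-0.004,-0.018,0.003,0,0.2,-0.4,0],
[-0.004,-0.019,0.002,0,0.2,-0.5,0],
[-0.003,-0.018,0.003,0,0.2,-0.4,0],
[-0.004,-0.019,0.002,0,0.2,-0.4,0],
[-0.003,-0.019,0.003,0,0.2,-0.4,0],
[-0.004,-0.018,0.003,0,0.2,-0.4,0],
[-0.003,-0.019,0.002,0,0.2,-0.5,0],
[-0.002,-0.01,0.006,0,0.2,-0.5,0],
[-0.002,-0.011,0.006,0,0.3,-0.5,0],
[-0.002,-0.01,0.007,0,0.2,-0.6,0],
[-0.002,-0.01,0.006,0,0.3,-0.5,0],
[-0.001,-0.011,0.006,0,0.2,-0.5,0],
[-0.002,-0.01,0.006,0,0.3,-0.5,0],
end [ 0.6005 -0.1886  0.1212]
```

View pics/s13.png

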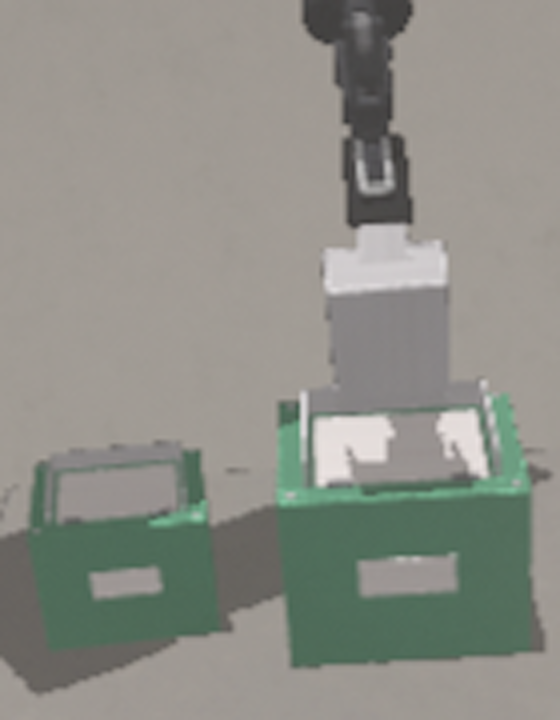

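View pics/t13.png

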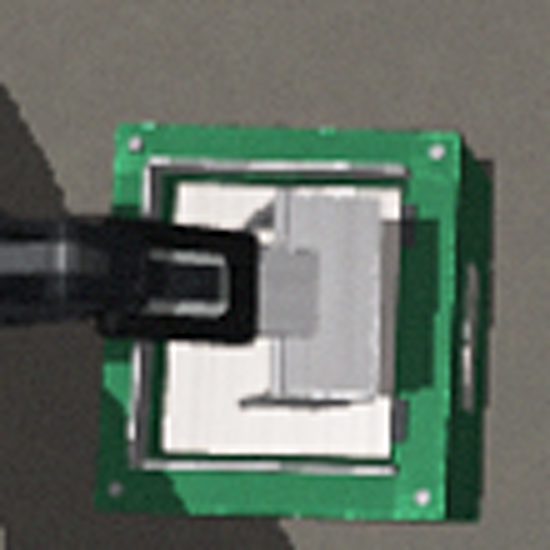

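Flap is closed again: white and flush in top, box at about (265,320) of the crop. Joint 4 is near its limit, so I'll pitch back now and return to the mat.

arm_command([
  [0, -0.01, 0.014, -5, 0.2, 0.1, 0],
  [-0.001, -0.011, 0.013, -6.9, 0.1, 0.1, 0],
  [0, -0.012, 0.012, -6.9, 0.2, 0.2, 0],
  [0, -0.014, 0.009, -6.9, 0.2, 0.1, 0],
  [-0.001, -0.015, 0.008, -6.9, 0.2, 0.1, 0],
  [-0.001, -0.016, 0.007, -6.9, 0.1, 0.1, 0],
  [0, -0.017, 0.004, -6.8, 0.2, 0.1, 0],
  [-0.001, -0.016, 0.002, -6.9, 0.2, 0.2, 0],
  [0, -0.017, 0.001, -6.9, 0.1, 0.1, 0],
  [-0.001, -0.017, -0.002, -6.9, 0.2, 0.1, 0],
])

```text
clock: 14.92
ee_pos: [0.5352, 0.0369, 0.3071]
orientation: [0.014, 0.979, 0.201, 0.004]
force: [0.5, 0.4, -3.4]
gripper_width: 0.0114
```

```bash
python3 - <<'E'
from h import *
report()
p,Rm=cur()
MC=np.array([.590,-.108,.004])
rows(p,Rm,[(*tool_from_scoop(scoopR(94,0),MC+[-.01,.04,.11]),12),(*tool_from_scoop(scoopR(97.5,0),MC+[0,0,.04]),7)],0)
s=viewer.read_camera('side')[:,:,::-1].copy(); crop(s,210,60,400,220,'pics/s14.png',4)
t=viewer.read_camera('top')[:,:,::-1].copy(); crop(t,170,140,340,250,'pics/t14.png',4)
E
```

```text
t 14.925 q [-0.2965  0.2473  0.1097  1.5447  0.3909 -0.2897] 
ee [0.5352 0.0369 0.3071] F [ 0.4516  0.3902 -3.3517] w 0.011405267659231002
scoop o [0.5376 0.1158 0.2277] lip [0.5395 0.1779 0.2298] yaw,pitch,roll [88.3218  1.7538 -0.0866]
[-0.005,-0.018,0.003,-0.1,0.2,-0.4,0],
[-0.004,-0.018,0.003,-0.2,0.2,-0.5,0],
[-0.005,-0.018,0.002,-0.1,0.2,-0.4,0],
[-0.004,-0.018,0.003,-0.2,0.2,-0.4,0],
[-0.004,-0.018,0.003,-0.1,0.2,-0.4,0],
[-0.004,-0.018,0.002,-0.2,0.2,-0.5,0],
[-0.004,-0.018,0.003,-0.1,0.2,-0.4,0],
[-0.004,-0.019,0.002,-0.2,0.2,-0.4,0],
[-0.003,-0.018,0.002,-0.1,0.2,-0.5,0],
[-0.004,-0.018,0.003,-0.2,0.2,-0.4,0],
[-0.003,-0.019,0.002,-0.1,0.2,-0.4,0],
[-0.003,-0.018,0.002,-0.2,0.2,-0.4,0],
[-0.002,-0.009,0.007,0,0.2,-0.5,0],
[-0.002,-0.01,0.006,0,0.2,-0.4,0],
[-0.001,-0.009,0.007,0,0.2,-0.5,0],
[-0.002,-0.01,0.006,0,0.2,-0.4,0],
[-0.001,-0.009,0.007,0,0.3,-0.5,0],
[-0.002,-0.01,0.007,0,0.2,-0.5,0],
[-0.001,-0.009,0.006,0,0.2,-0.4,0],
end [ 0.6001 -0.1884  0.1213]
```

View pics/t14.png

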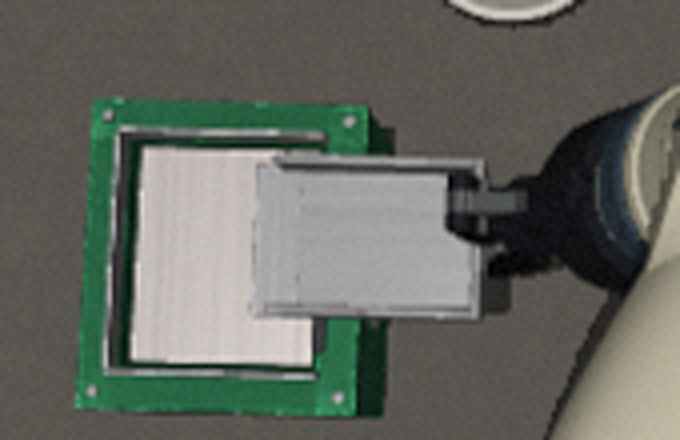

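The scoop is empty and the flap is closed and flush. Moving to the mat.

arm_command([
  [-0.005, -0.018, 0.003, -0.1, 0.2, -0.4, 0],
  [-0.004, -0.018, 0.003, -0.2, 0.2, -0.5, 0],
  [-0.005, -0.018, 0.002, -0.1, 0.2, -0.4, 0],
  [-0.004, -0.018, 0.003, -0.2, 0.2, -0.4, 0],
  [-0.004, -0.018, 0.003, -0.1, 0.2, -0.4, 0],
  [-0.004, -0.018, 0.002, -0.2, 0.2, -0.5, 0],
  [-0.004, -0.018, 0.003, -0.1, 0.2, -0.4, 0],
  [-0.004, -0.019, 0.002, -0.2, 0.2, -0.4, 0],
  [-0.003, -0.018, 0.002, -0.1, 0.2, -0.5, 0],
  [-0.004, -0.018, 0.003, -0.2, 0.2, -0.4, 0],
  [-0.003, -0.019, 0.002, -0.1, 0.2, -0.4, 0],
  [-0.003, -0.018, 0.002, -0.2, 0.2, -0.4, 0],
])

```text
clock: 16.52
ee_pos: [0.5861, -0.1499, 0.1907]
orientation: [-0.034, 0.976, 0.215, -0.008]
force: [0.2, 0.3, -2.9]
gripper_width: 0.0114
```

arm_command([
  [-0.002, -0.009, 0.007, 0, 0.2, -0.5, 0],
  [-0.002, -0.01, 0.006, 0, 0.2, -0.4, 0],
  [-0.001, -0.009, 0.007, 0, 0.2, -0.5, 0],
  [-0.002, -0.01, 0.006, 0, 0.2, -0.4, 0],
  [-0.001, -0.009, 0.007, 0, 0.3, -0.5, 0],
  [-0.002, -0.01, 0.007, 0, 0.2, -0.5, 0],
  [-0.001, -0.009, 0.006, 0, 0.2, -0.4, 0],
  [0, 0, 0, 0, 0, 0, 0],
])

```text
clock: 17.52
ee_pos: [0.6005, -0.1884, 0.1208]
orientation: [-0.064, 0.974, 0.215, -0.015]
force: [-0.7, -0.9, -1.0]
gripper_width: 0.0113
```

```bash
python3 - <<'E'
from h import *
report()
p,Rm=cur()
MC=np.array([.590,-.108,.004])
rows(p,Rm,[(*tool_from_scoop(scoopR(97.5,0),MC+[0,0,.003]),5),(*tool_from_scoop(scoopR(97.5,0),MC+[0,0,0.0005]),2)],0)
t=viewer.read_camera('top')[:,:,::-1].copy(); crop(t,300,140,420,240,'pics/t15.png',6)
s=viewer.read_camera('side')[:,:,::-1].copy(); crop(s,290,180,400,290,'pics/s15.png',5)
E
```

```text
t 17.525 q [-0.5835  0.6128  0.2063  1.4616  0.3228 -0.7625] 
ee [ 0.6005 -0.1884  0.1208] F [-0.7312 -0.9235 -0.9642] w 0.011299846441018576
scoop o [ 0.5897 -0.1079  0.0438] lip [ 0.5816 -0.0464  0.0477] yaw,pitch,roll [97.4966  0.0648  0.1298]
[0,-0.003,0.007,0,0,0,0],
[0,-0.003,0.006,0,0,0,0],
[0,-0.003,0.007,0,-0.1,0,0],
[0,-0.004,0.007,-0.1,0,0,0],
[0,-0.003,0.006,0,0,-0.1,0],
[0,0,0.001,0,0,0,0],
[0,-0.001,0.002,0,0,0,0],
end [ 0.6004 -0.1886  0.081 ]
```

View pics/t15.png

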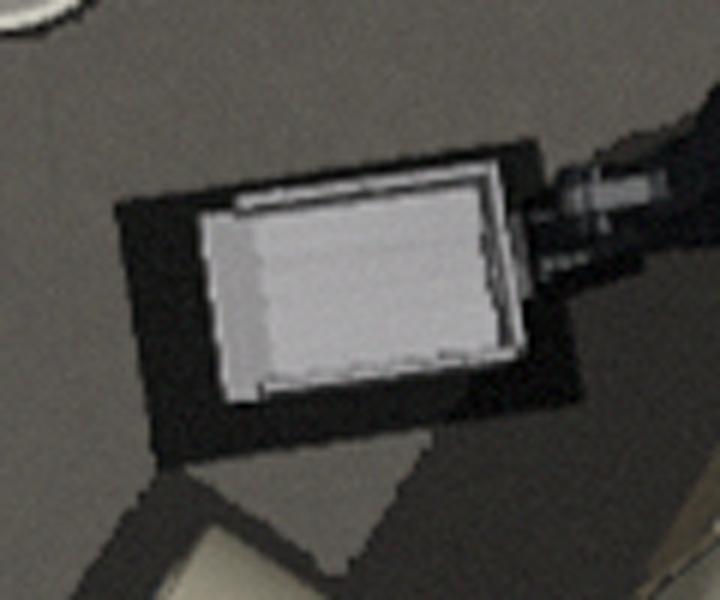

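View pics/s15.png

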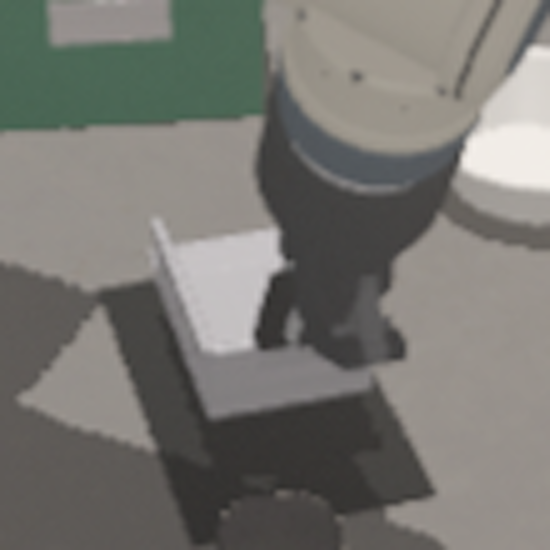

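arm_command([
  [0, -0.003, 0.007, 0, 0, 0, 0],
  [0, -0.003, 0.006, 0, 0, 0, 0],
  [0, -0.003, 0.007, 0, -0.1, 0, 0],
  [0, -0.004, 0.007, -0.1, 0, 0, 0],
  [0, -0.003, 0.006, 0, 0, -0.1, 0],
  [0, 0, 0.001, 0, 0, 0, 0],
  [0, 0, 0.001, 0, 0, 0, 0],
  [0, 0, 0, 0, 0, 0, 0],
])

```text
clock: 18.62
ee_pos: [0.6006, -0.1879, 0.0836]
orientation: [-0.065, 0.974, 0.216, -0.014]
force: [0.6, -0.7, -2.7]
gripper_width: 0.0112
```

```bash
python3 - <<'E'
from h import *
report()
E
```

```text
t 18.625 q [-0.5837  0.6353  0.1494  1.3803  0.3252 -0.7648] 
ee [ 0.6006 -0.1879  0.0836] F [ 0.6215 -0.6707 -2.6617] w 0.01120109658534117
scoop o [ 0.5901 -0.1073  0.0066] lip [ 0.5819 -0.0458  0.0106] yaw,pitch,roll [97.5603  0.0325 -0.0875]
```

Still hanging (−2.7 N is the weight). Lowering in millimetre steps.

arm_command([
  [0, 0, 0.001, 0, 0, 0, 0],
  [0, -0.001, 0.001, 0, 0, 0, 0],
  [0, 0, 0, 0, 0, 0, 0],
])

```text
clock: 19.0
ee_pos: [0.6006, -0.1879, 0.082]
orientation: [-0.064, 0.974, 0.216, -0.013]
force: [-2.1, 0.1, 4.3]
gripper_width: 0.0118
```

arm_command([
  [0, 0, 0, 0, 0, 0, 0.2],
  [0, 0, 0, 0, 0, 0, 0.4],
  [0, 0, 0, 0, 0, 0, 0.5],
  [0, 0, 0, 0, 0, 0, 0.5],
])

```text
clock: 19.5
ee_pos: [0.6006, -0.188, 0.081]
orientation: [-0.064, 0.974, 0.216, -0.014]
force: [0.1, 0.4, 0.9]
gripper_width: 0.0429
```

```bash
python3 - <<'E'
from h import *
report()
t=viewer.read_camera('top')[:,:,::-1].copy(); crop(t,300,140,420,240,'pics/t16.png',6)
s=viewer.read_camera('side')[:,:,::-1].copy(); crop(s,290,180,400,290,'pics/s16.png',5)
E
```

```text
t 19.5 q [-0.5838  0.6373  0.1463  1.3757  0.3251 -0.7649] 
ee [ 0.6006 -0.188   0.081 ] F [0.1418 0.4151 0.9255] w 0.0428572049674055
scoop o [ 0.59   -0.1073  0.0041] lip [ 0.5818 -0.0459  0.008 ] yaw,pitch,roll [97.5599  0.0162 -0.0661]
```

View pics/t16.png

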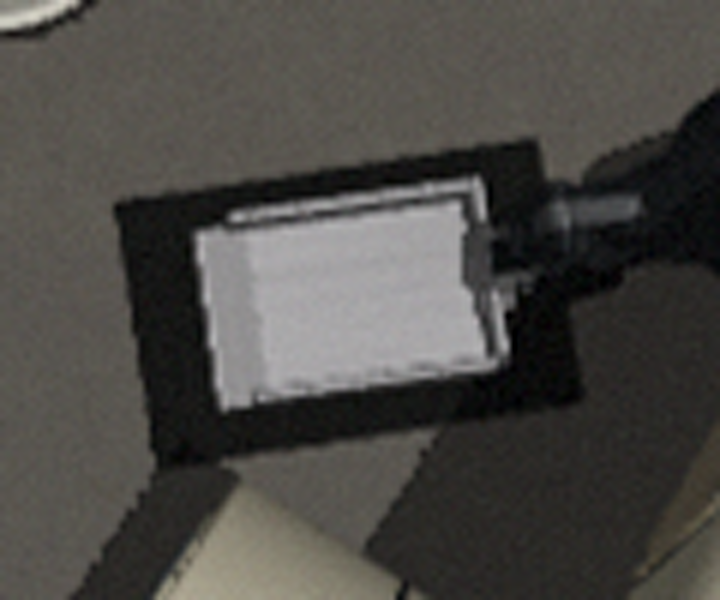

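View pics/s16.png

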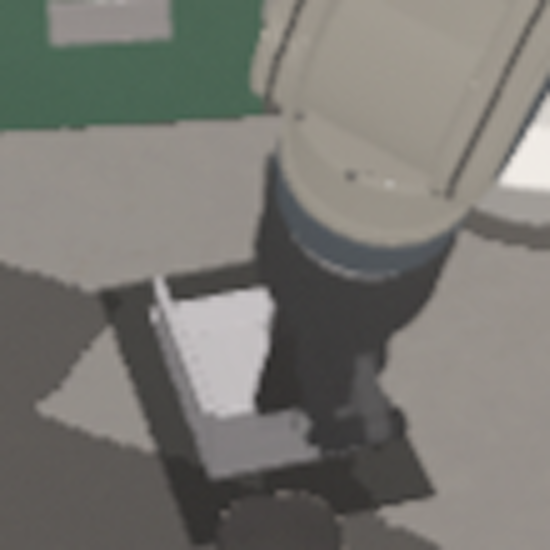

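Scoop is flat and central on the mat. Backing out along the handle.

arm_command([
  [0, 0, -0.006, 0, 0, 0, 0.5],
  [0, 0, -0.012, 0, 0, 0, 0.5],
  [0, 0, -0.014, 0, 0, 0, 0.5],
  [0, 0, -0.014, 0, 0, 0, 0.5],
  [0, 0, -0.014, 0, 0, 0, 0.5],
  [0, 0, -0.014, 0, 0, 0, 0.5],
  [0, 0, -0.014, 0, 0, 0, 0.5],
  [0, 0, -0.014, 0, 0, 0, 0.5],
  [0, -0.015, -0.02, 0, 0, 0, 0.5],
  [0, -0.015, -0.02, 0, 0, 0, 0.5],
  [0, 0, 0, 0, 0, 0, 0.5],
])

```text
clock: 20.98
ee_pos: [0.6121, -0.276, 0.1976]
orientation: [-0.064, 0.974, 0.215, -0.013]
force: [-0.3, 0.8, -0.6]
gripper_width: 0.0428
```

```bash
python3 - <<'E'
from h import *
report()
t=viewer.read_camera('top')[:,:,::-1].copy(); cv2.imwrite('pics/t17.png',t); crop(t,300,140,420,240,'pics/t17c.png',6)
s=viewer.read_camera('side')[:,:,::-1].copy(); cv2.imwrite('pics/s17.png',s)
E
```

```text
t 20.975 q [-0.6747  0.6861  0.541   1.7478  0.2978 -0.8544] 
ee [ 0.6121 -0.276   0.1976] F [-0.3095  0.7818 -0.5628] w 0.042839205822856476
scoop o [ 0.6017 -0.1955  0.1206] lip [ 0.5936 -0.134   0.1245] yaw,pitch,roll [97.4742  0.0721 -0.1165]
```

View pics/t17.png

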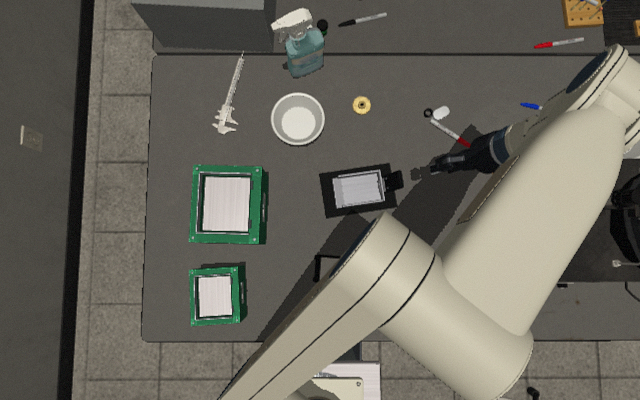

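View pics/t17c.png

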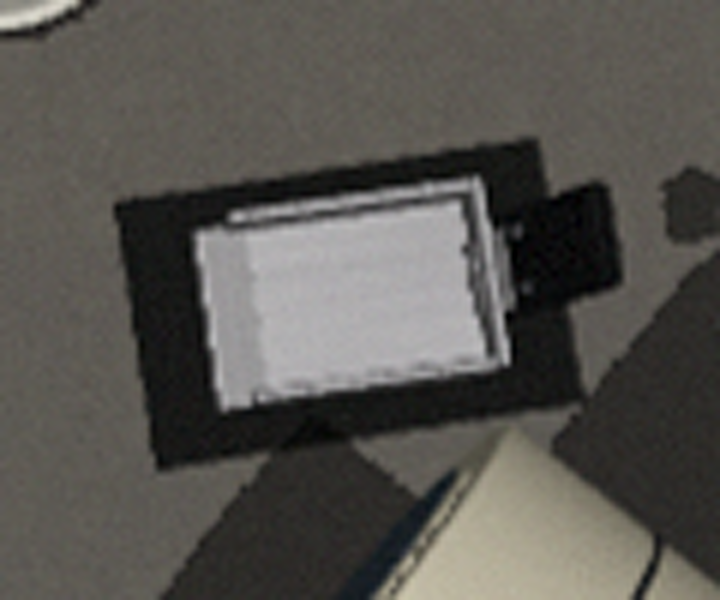

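View pics/s17.png

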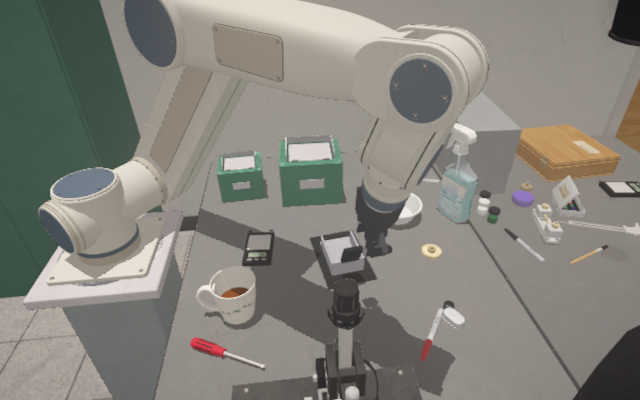

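```bash
python3 -c "
from h import *
print(r.close_job())"
```

```text
the job is handed in; nothing more can be done
None
```

The job is done and handed in at 21 s on the robot's clock. I took the scoop by its black handle and carried it level to the larger green box. I pushed the flap down with the lip, tipped all three stones in, let the flap close, and stood the empty scoop back on its mat.

**Stones:** With the lip still holding the flap down, I saw the red and green stones in the box. The yellow one was half hidden by the gripper, so I moved the scoop 22 mm sideways and placed it on the box floor from its pixel position. No stone was left in the scoop in the later top view.

**Flap and scoop:** The flap then looked closed and flush in both views. The scoop stands flat, within a few millimetres of the mat's centre. The gripper is open and clear, and the force reading is near zero.

**Other objects:** The mug, bowl and scale look unmoved in the last side picture. I did not measure them.

**Disagreements:**
- **Joint 4:** it came close to its limit while I lifted the scoop out (1.948 of 1.95 rad). That lift fell about 3 cm short of the height I had commanded and leaned about 4° sideways, still clear of the box.
- **Finger position:** the fingers looked 2 to 10 mm off their predicted place in the pictures before I gripped. The grip held without slipping.

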